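# Load the table grill and switch it on

### The job

Get the table grill going: first lift the green jar off the grill's ledge, where it blocks the slot, and stand it upright in the middle of the saucer. Then slide every pan that waits on the mat under the low hood, tray first, straight, side by side and flat on the deck, until it is fully home against the back with its handle sticking out. Only when all the pans are in, press the rear key (full heat) down so that it stays down and the off key pops up; leave the pot, the spatula and the fan switch alone.

Things in the scene. Friction and masses are not known exactly. Their poses are not given: they have to be found in the camera images.
- grill: Table-top pan grill, fixed. Origin on the bench under the middle of the hood's front edge; x points straight into the slot, away from the robot, y left, z up. Steel deck: top at z 10 mm, x -85 (front of an open ledge) to 115, y -178 to 178. Heater hood above it: x 0 to 115, z 38 to 72. At its left end the black control box: x -85 to 115, y 178 to 252, top at z 66.
- slot (a point): Middle of the slot's mouth: on the deck, 10 mm above the grill's origin, same axes. The slot between deck and hood is 28 mm high, 336 mm wide (y -168 to 168) between side walls and 100 mm deep to a rigid back stop; no dividers, room for four pans side by side. A pan against the stop has its tray centre at x 57.5.
- key_off (a joint): Off key: front one of the row of three white keys on the control box. Each is 31 mm (x) by 46 mm on top; 37 mm apart, front to back: off, half heat, full heat. Value: how far down (m), 0 up, 0.008 down; off is down at the start. Interlocked, one down at a time: pushed straight down (about 5 N) a key snaps home and stays, and the one that was down pops up.
- key_half (a joint): Middle key: half heat. Value as for the off key; up at the start.
- key_full (a joint): Rear key, farthest from the robot: full heat. Value as for the off key; up at the start.
- key_full_top (a point): Centre of the top of the full-heat key (moves with it); 78 mm above the bench when up, 70 mm when down. Axes as the grill's.
- jar_mid (a point): Green glass jar with a white cap, upright, 62 mm in diameter, 95 mm high, 220 to 400 g; this point is on its axis, half-way up. It starts on the ledge of the grill, in front of the slot.
- saucer: White ceramic saucer, loose, 144 mm across, 16 mm high at the rim, to the robot's left. Origin at the centre of its underside; its flat inside, about 80 mm across, is 5 mm above that.
- mat: Thin dark heat mat, fixed, 270 x 380 x 2 mm, right of the grill; the waiting pans stand on it in a row. Origin on the bench under the row of trays; x away from the robot, y along the row.
- pot: Steel pot with two side handles, 170 mm across, 100 mm high, origin at the centre of its underside. To be left alone.
- spatula_grip (a point): Silicone spatula with a round wooden handle, 250 mm long, lying behind the grill; this point is in its handle, x runs towards the blade. To be left alone.
- fantoggle (a joint): Toggle of the ceiling fan's small white switch panel behind the grill: 0 off, 0.7 on (rad). To be left alone.
- pan1_tray (a point): Small grill pan, flat metal tray with tomatoes fixed in it, 85 mm (x) by 70 mm (y) by 20 mm high; 160 to 260 g with its wooden handle. This point: centre of the tray, 10 mm above its underside; x points from handle to tray, z up. A neck 14 to 20 mm above the underside leads to the handle, which begins 68 mm behind this point. Three or four like pans are present, a missing one is None.
- pan1_grip (a point): Centre of that pan's handle, where to grip it: 107 mm behind the tray's centre (along -x) and 22 mm higher, so 32 mm above the pan's underside. The wooden handle is 78 mm long (x), 20 mm wide (y), 16 mm high. Axes as the tray's. The handle stays outside the hood when the pan is home.
- pan2_tray (a point): Centre of the tray of another pan like pan1 (or None).
- pan2_grip (a point): Centre of the handle of that pan (or None).
- pan3_tray (a point): Centre of the tray of another pan like pan1 (or None).
- pan3_grip (a point): Centre of the handle of that pan (or None).
- pan4_tray (a point): Centre of the tray of another pan like pan1 (or None).
- pan4_grip (a point): Centre of the handle of that pan (or None).
Mind the look-alikes: they are no part of the job. What is shaped like the part that bears jar_mid but purple is not meant. Leave any pink look-alike of the part that bears pan4_tray alone.

How it is judged:
By the outcome, as a careful person would: the job done as asked, in the order asked, and still so for the second after the job is handed in, with the robot touching nothing.
Of pan1, pan2, pan3, pan4 only 3 to 4 are there at a start; the rules pass over those that are not, and their reading is None.
At some moment in a run one of pan1, pan2, pan3, pan4 may be knocked a few centimetres aside while the robot is not near it.
Once in a run the grip may slacken for a moment while it holds something.
It also fails if it takes over 210 s, if anything falls off the work surface, if the arm or the gripper's body presses on something with over 40 N, if the wrist force passes 120 N, or if a joint passes its speed limit or range.

### The arm

A 6-joint arm with a two-finger parallel gripper is mounted at the origin on the work surface. World frame = base frame: x ahead of the robot, y to its left, z up, the work surface at z = 0. Lengths are in m, angles in rad, forces in N, time in s.
With the tool pointing down it reaches from about 0.375 to 0.9 m from the base axis. Payload 3.1 kg.
Tool frame: the origin (TCP) lies between the finger pads; the fingertips stand 25 mm ahead of it and the grasp point (between the pads) lies 6 mm ahead of it; z points along the fingers, y is the direction in which the jaws open and shut (so a half turn about z gives the same grasp; the last joint's range is limited). The gripper opens to 87 mm and grips with 3 to 60 N. Pads are 19 mm wide; open, the fingers measure 117 mm over their backs; the gripper's body (75 mm by 190 mm) begins 51 mm behind the grasp point.
Start: joints at [1.03, 0.527, 1.433, -0, 1.181, -0.178], TCP at [0.221, 0.585, 0.248] pointing down, gripper open.
Joint ranges: [-3.08, 3.08], [-0.75, 2.2], [0.22, 2.44], [-1.43, 4.57], [0, 2.65], [-2.85, 2.85]. Speed limits (rad/s): [2.79, 2.79, 3.14, 3.14, 3.14, 3.14].

### API

Orientations are given as a rotation vector (axis times angle).
In Python, from workcell import arm, get_image, camera_params gives the robot as it stands.
- The arm moves only by the tool servo_tool, never from a script. Its argument "targets" is text: rows parted by semicolons, each of 7 numbers parted by spaces: the shift along the world's x, y, z in mm, then the turn, a rotation vector about the world's x, y, z in rad, then the finger opening in mm, from 0 to 87. In form: x y z wx wy wz gripper; .... A call has exactly 10 rows; each row is the pose to reach, as a shift and turn from the pose measured when the call began; what a row does not reach only later rows make up. A row lasts 1/12 s, in which the tool goes at most 41.7 mm and 7.16 degrees, less where a joint would pass 70% of its speed; a pose out of reach is approached as far as the arm can. A call with a gripper value outside its range is refused whole. The fingers move at their own pace and stop on an object; "force" is the grip in N (left out, the last holds). Time passes only in rows, so rows that repeat a pose let the fingers close, or fill a call up. It gives the time, the measured TCP pose, the force and the opening at its end, in the units of the state.
- arm.sense(): the state, without advancing time (a new reading comes with each control period).
- get_image(name): name is "scene" or "side" or "wrist"; returns the picture (400x640x3 uint8, red, green, blue); there is no depth.
- camera_params(name): a dict with "mtx" (3x3 intrinsics, pixels), "eye" and "orientation" of the camera in the world. Camera axes: x right, y down, z forward; pixel columns grow to the right and rows downward; lengths in m; the calibration is good to about 2 mm. A picture is of the moment at which its call begins: read the wrist's pose just before it. camera_params takes no time and is no camera call; for the wrist camera it gives the pose at the moment of the call.
- arm.finish_job(): hands the job in, once; it reports no verdict.
The state is a dict: "time": time; "q": joint angles; "dq": joint speeds; "joint_efforts": joint torques, N m; "tool_pos": TCP position; "eef_rot": TCP orientation; "wrist_force": force on the tool from outside, world axes, zero at the start; "moment": the same for the moment, N m; "opening": opening from 0.0 (shut) to 1.0 (fully open).
Only numpy, scipy, OpenCV 4.12 (cv2) and the standard library are available. Lean on these libraries where they do the work, as an engineer would, in place of code of your own. Each camera call takes 0.05 s, during which the arm holds its last target.

## Working session

There is one attempt and no reset: what is moved stays moved. The work goes in short steps, Python scripts to look and compute and a tool call to move; the robot and the scene stay as the last step left them, time stands still between calls to the robot, and variables do not carry over. Pictures are saved under pics/ and viewed, and the job is handed in when it is done.

Besides the shell and the picture viewer there is one more tool, called after ">>>" by a JSON object that holds its "method" and its "body". servo_tool: Moves the arm, as the interface text tells. Its arguments: {"type":"object","properties":{"targets":{"type":"string"},"force":{"type":"number"}},"required":["targets"]}

```bash
ls; mkdir -p pics
cat > h.py <<'E'
import numpy as np,cv2
from workcell import arm,get_image,camera_params
from scipy.spatial.transform import Rotation as R
def rot(o):
    o=np.array(o,float)
    if o.shape==(3,3): return o
    return R.from_rotvec(o).as_matrix() if o.size==3 else R.from_quat(o).as_matrix()
def pix2z(cp,u,v,z):
    d=rot(cp['orientation'])@np.linalg.solve(np.array(cp['mtx']),[u,v,1.])
    e=np.array(cp['eye']); return e+d*(z-e[2])/d[2]
def proj(cp,p):
    c=np.array(cp['mtx'])@(rot(cp['orientation']).T@(np.array(p)-np.array(cp['eye']))); return c[:2]/c[2]
def save(im,n,crop=None,s=1):
    if crop: im=im[crop[1]:crop[3],crop[0]:crop[2]]
    if s!=1: im=cv2.resize(im,None,fx=s,fy=s,interpolation=cv2.INTER_CUBIC)
    cv2.imwrite('pics/'+n+'.png',im[:,:,::-1])
E
python3 - <<'E'
from h import *
import pickle
print(arm.sense())
for n in ['scene','side','wrist']:
    cp=camera_params(n);im=get_image(n);save(im,n+'0');print(n,cp)
    pickle.dump((cp,im),open(n+'0.pkl','wb'))
E
```

```text
pics
{'time': 0.0, 'q': array([ 1.03049624e+00,  5.28479789e-01,  1.43388822e+00,  1.38766791e-05,
        1.18137628e+00, -1.78506341e-01]), 'dq': array([-0.00185722, -0.00334748,  0.00010784,  0.00020173,  0.00055807,
       -0.00171264]), 'joint_efforts': array([-3.50339815e-04, -4.40038633e+01, -1.76596624e+01,  6.33835257e-02,
        5.81521913e-02, -1.64106559e-04]), 'tool_pos': array([0.22084427, 0.58396859, 0.24656768]), 'eef_rot': array([-0.56507942, -3.08957115,  0.00315597]), 'wrist_force': array([-0.02901534, -0.10159543,  0.01302152]), 'moment': array([0.03424837, 0.03362901, 0.00593865]), 'opening': 0.9976017978276686}
scene {'mtx': array([[438.39097043,   0.        , 328.57261525],
       [  0.        , 438.39097043, 202.36612399],
       [  0.        ,   0.        ,   1.        ]]), 'eye': array([0.93284824, 0.59649741, 1.33825778]), 'orientation': array([-0.68329098, -2.81419515,  0.78393322])}
side {'mtx': array([[469.36341394,   0.        , 324.06640616],
       [  0.        , 469.36341394, 202.0633367 ],
       [  0.        ,   0.        ,   1.        ]]), 'eye': array([-0.1059301 , -1.37406277,  1.15744649]), 'orientation': array([-2.15381821,  0.53166902, -0.2512219 ])}
wrist {'mtx': array([[294.74979543,   0.        , 326.74466014],
       [  0.        , 294.74979543, 197.7047735 ],
       [  0.        ,   0.        ,   1.        ]]), 'eye': array([0.14413247, 0.61337433, 0.38339493]), 'orientation': array([2.37349007, 1.63874608, 0.2434571 ])}
```

View pics/scene0.png

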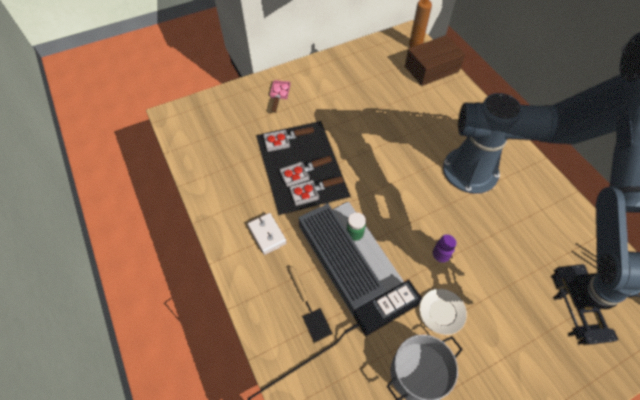

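View pics/side0.png

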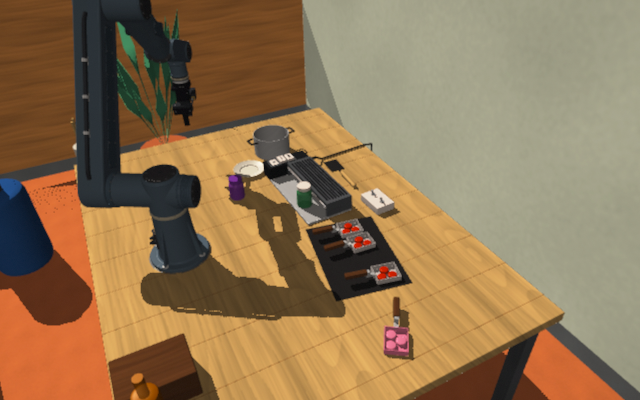

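View pics/wrist0.png

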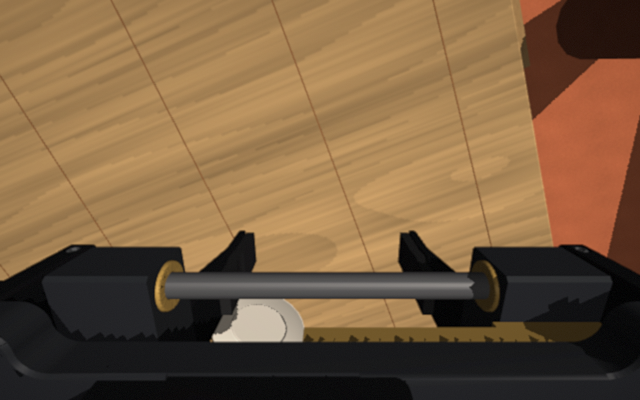

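The scene picture shows three tomato pans on the mat, at about (278,140), (295,175) and (305,192). The pink look-alike is off the mat at (280,90). The green jar is at (357,226) and the purple jar, to be left, at (445,248). The saucer is at (443,312) and the keys at (395,300). I'll enlarge these.

Run:
```python
from h import *
import pickle
cp,im=pickle.load(open('scene0.pkl','rb'))
save(im,'c1',(245,70,405,190),5);save(im,'c2',(290,180,480,342),4)
cp,im=pickle.load(open('side0.pkl','rb'))
save(im,'c3',(220,120,420,270),4);save(im,'c4',(290,190,430,300),5)
```

```text
(no output)
```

View pics/c1.png

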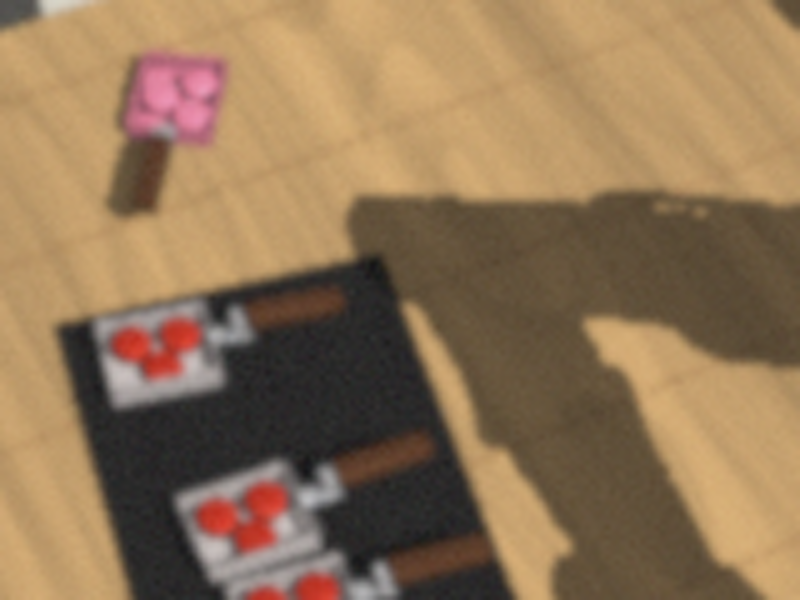

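View pics/c2.png

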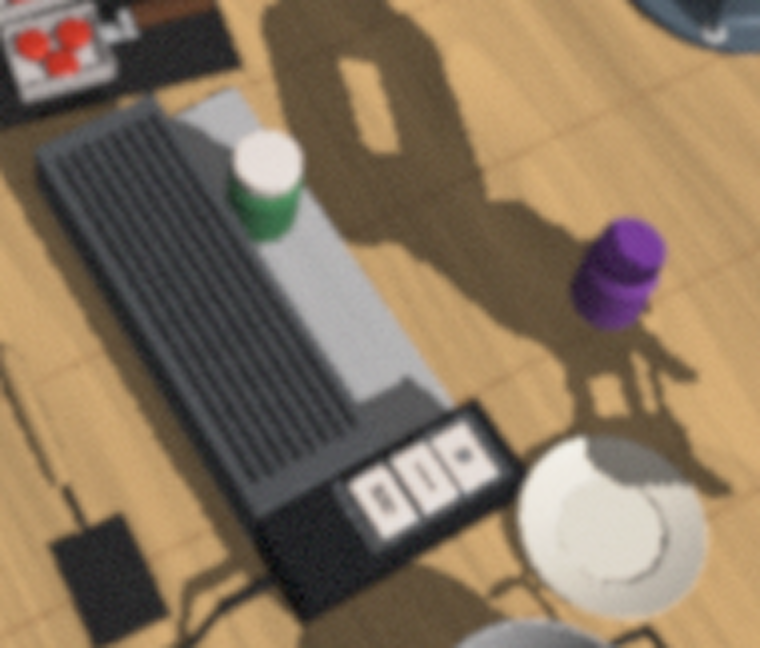

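View pics/c3.png

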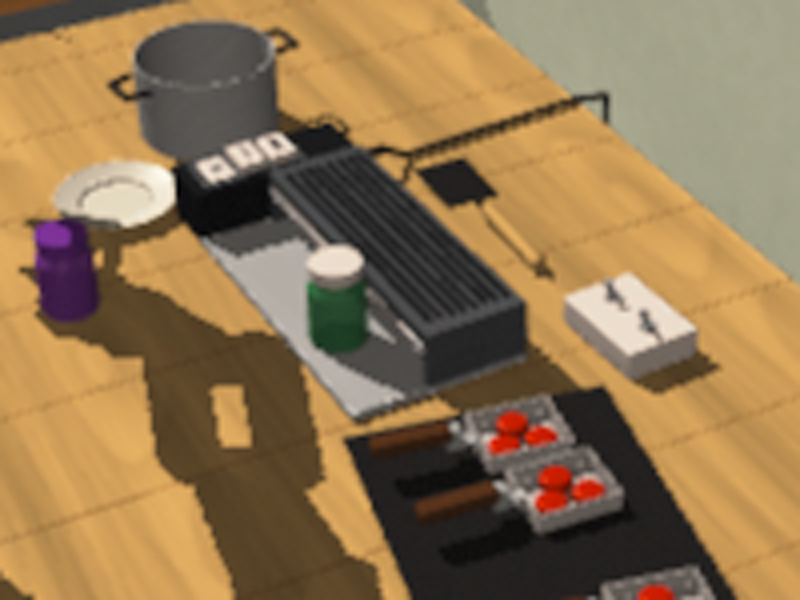

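View pics/c4.png

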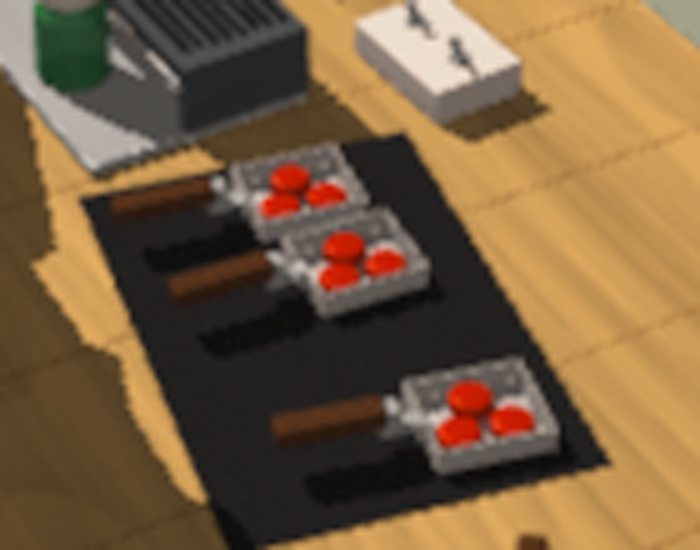

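```bash
cat >> h.py <<'E'
import pickle
from scipy.optimize import least_squares
def uncrop(u,v,ox,oy,s): return ((u+.5)/s-.5+ox,(v+.5)/s-.5+oy)
def fit(obs,x0,prt=True):
    # obs: list of (cp,(u,v),(x,y,z local m)); planar pose x,y,yaw, base z = 0 
    def f(p):
        c,s=np.cos(p[2]),np.sin(p[2]); r=[]
        for cp,uv,l in obs: r+=list(proj(cp,[p[0]+c*l[0]-s*l[1],p[1]+s*l[0]+c*l[1],l[2]])-uv)
        return np.array(r)
    o=least_squares(f,x0,loss='soft_l1')
    if prt: print(np.round(o.x,4),'res',np.round(f(o.x).reshape(-1,2),1).tolist())
    return o.x
E
python3 - <<'E'
from h import *
S,_=pickle.load(open('scene0.pkl','rb'));D,_=pickle.load(open('side0.pkl','rb'))
a=lambda u,v:uncrop(u,v,290,180,4)
b=lambda u,v:uncrop(u,v,220,120,4)
m=1e-3
obs=[(S,a(235,88),(-85*m,-178*m,10*m)),(S,a(450,405),(-85*m,178*m,10*m)),(S,a(152,95),(0,-178*m,72*m)),(S,a(38,150),(115*m,-178*m,72*m)),
(S,a(305,620),(115*m,252*m,66*m)),(S,a(475,402),(-85*m,178*m,66*m)),(S,a(522,470),(-85*m,252*m,66*m)),
(D,b(358,418),(-85*m,-178*m,10*m)),(D,b(425,332),(0,-178*m,72*m)),(D,b(525,302),(115*m,-178*m,72*m)),(D,b(178,165),(-85*m,252*m,66*m))]
print('grill',end=' ');g=fit(obs,[.6,.1,0]);np.save('grill.npy',g)
c,s=np.cos(g[2]),np.sin(g[2]);G=lambda P:((P[0]-g[0])*c+(P[1]-g[1])*s,-(P[0]-g[0])*s+(P[1]-g[1])*c)
for n,q,z in [('off',(463,458),.070),('full',(383,508),.078)]:
    P=pix2z(S,*a(*q),z);print(n,P,G(P))
P=pix2z(D,*b(278,147),.078);print('fullside',P,G(P))
P=pix2z(S,*a(268,162),.105);print('jar',P,G(P))
P=pix2z(D,*b(335,262),.105);print('jarside',P,G(P))
print('saucer',pix2z(S,*a(612,525),.016),pix2z(S,*a(612,533),.005))
print('saucer side',pix2z(D,*b(116,192),.016))
print('purple',pix2z(S,*a(612,290),.03), 'pot',pix2z(S,424,367,.1))
a=lambda u,v:uncrop(u,v,245,70,5); b=lambda u,v:uncrop(u,v,290,190,5)
T=[(42.5,35),(-42.5,35),(-42.5,-35),(42.5,-35)]
def pan(sc,si):
    # sc order: rearleft.. local corners: far-left, near-left, near-right, far-right
    o=[(S,a(*q),(l[0]*m,l[1]*m,.022)) for q,l in zip(sc[:4],T) if q]
    o+=[(S,a(*sc[4]),(-107*m,0,.042))]
    o+=[(D,b(*q),(l[0]*m,l[1]*m,.022)) for q,l in zip(si[:4],T) if q]
    o+=[(D,b(*si[4]),(-107*m,0,.038))]
    return fit(o,[.6,-.3,0])
# scene: far=left in image; +y = down
print('A',end=' ');pan([(112,403),(225,380),(207,303),(95,322),(295,307)],[(525,358),(402,378),None,(560,437),(328,420)])
print('B',end=' ');pan([(212,577),(322,545),(290,460),(176,490),(384,457)],[(395,210),(278,237),None,(430,270),(220,277)])
print('C',end=' ');pan([None,None,(345,555),(225,580),(440,560)],[(345,145),(230,165),None,(370,195),(163,198)])
E
```

```text
grill [0.5591 0.099  0.0287] res [[0.1, 0.3], [3.1, 4.7], [0.2, -0.7], [-1.7, -0.2], [-0.4, -2.6], [-0.2, -1.0], [2.0, 2.4], [-0.5, -1.0], [1.7, 1.1], [1.9, -0.0], [-0.5, -0.2]]
off [0.50412241 0.31202363 0.07      ] (np.float64(-0.048880129160254374), np.float64(0.2145454105340084))
full [0.5801076  0.31909512 0.078     ] (np.float64(0.027276453351077576), np.float64(0.21943713503171497))
fullside [0.57428591 0.30905728 0.078     ] (np.float64(0.021169585690756502), np.float64(0.20957018863373858))
jar [0.52148768 0.03896909 0.105     ] (np.float64(-0.03934462420039936), np.float64(-0.05889454288814203))
jarside [0.51699172 0.03691012 0.105     ] (np.float64(-0.04389772527831239), np.float64(-0.06082386571967544))
saucer [0.41268755 0.39783119 0.016     ] [0.41203356 0.40137739 0.005     ]
saucer side [0.41027144 0.40308451 0.016     ]
purple [0.30393001 0.23821149 0.03      ] pot [0.58039973 0.5144434  0.1       ]
A [ 0.5931 -0.4485 -0.2437] res [[0.2, -2.0], [-0.3, -1.4], [-0.1, 0.3], [0.6, 0.2], [0.1, 0.0], [-0.5, 0.1], [0.7, 0.3], [-0.2, -1.6], [0.5, -1.1]]
B [ 0.5986 -0.2753 -0.1108] res [[-0.4, -1.5], [-0.2, -2.0], [-0.2, 0.5], [0.8, 1.1], [0.5, 0.1], [-1.3, 0.1], [1.2, 0.2], [-0.0, -0.3], [0.2, -0.8]]
C [ 0.6031 -0.1867 -0.1986] res [[-0.6, 0.1], [0.5, 0.4], [0.3, -0.2], [-1.2, 0.2], [0.9, 0.2], [-0.1, 1.3], [0.5, -0.9]]
```

>>> {"method": "servo_tool", "body": {"targets": "20 -48 10 0 0 0.04 87;50 -120 30 0 0 0.12 87;65 -155 45 0 0 0.2 87;80 -190 60 0 0 0.28 87;95 -225 60 0 0 0.36 87;110 -260 60 0 0 0.39 87;125 -295 60 0 0 0.39 87;140 -330 60 0 0 0.39 87;155 -365 60 0 0 0.39 87;170 -400 60 0 0 0.39 87"}}

```text
time: 0.98
tool_pos: [0.3811, 0.2055, 0.3069]
eef_rot: [-0.045, 3.141, -0.002]
wrist_force: [1.1, -0.1, -0.7]
opening: 0.997
```

>>> {"method": "servo_tool", "body": {"targets": "15 -35 0 0 0 0 87;30 -70 0 0 0 0 87;45 -105 0 0 0 0 87;60 -140 0 0 0 0 87;60 -140 0 0 0 0 87;60 -140 0 0 0 0 87;60 -140 0 0 0 0 87;60 -140 0 0 0 0 87;60 -140 0 0 0 0 87;60 -140 0 0 0 0 87"}}

```text
time: 1.82
tool_pos: [0.4405, 0.0668, 0.3069]
eef_rot: [0.049, -3.141, 0.002]
wrist_force: [-0.2, 0.1, 1.1]
opening: 1.001
```

Run:
```python
from h import *
s=arm.sense();print(s['tool_pos'],s['eef_rot'],s['q'])
for n in ['wrist']:
    cp=camera_params(n);im=get_image(n);save(im,n+'1');pickle.dump((cp,im),open(n+'1.pkl','wb'));print(cp['eye'])
```

```text
[0.44052646 0.06675229 0.30687168] [ 4.86640909e-02 -3.14121113e+00  2.16201422e-03] [-1.00505945e-01  2.04399689e-01  1.78229930e+00 -1.49512850e-03
  1.15473859e+00 -1.70167992e+00]
[0.3584072  0.0648104  0.44356257]
```

View pics/wrist1.png

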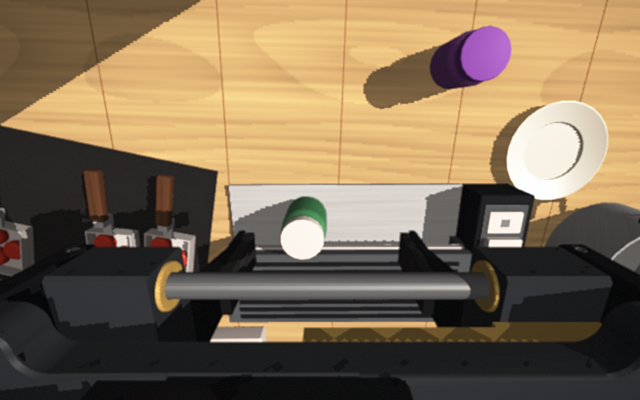

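The wrist picture shows the jar cap at (302,240), the ledge's front edge from (229,184) to (461,184), and the saucer at (556,150).

Run:
```python
from h import *
W,im=pickle.load(open('wrist1.pkl','rb'))
save(im,'w1a',(200,150,360,270),5);save(im,'w1b',(440,80,640,230),4)
```

```text
(no output)
```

View pics/w1a.png

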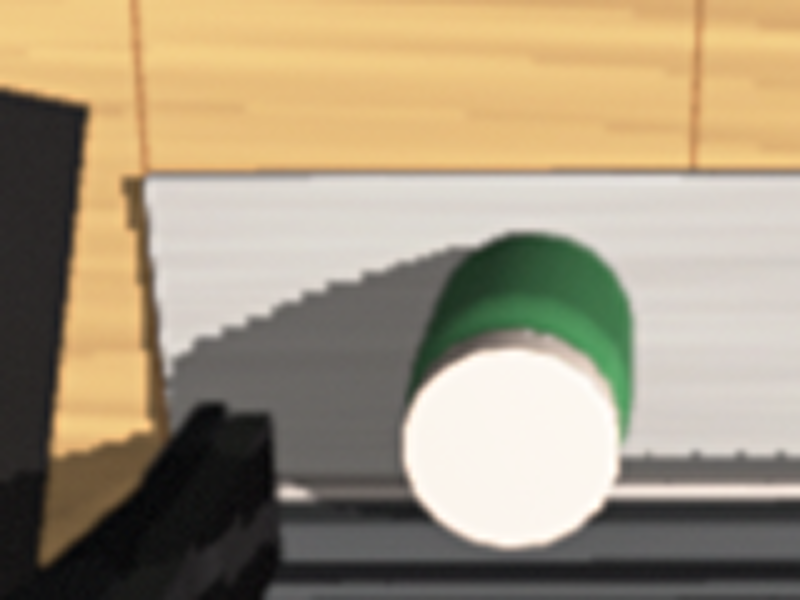

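View pics/w1b.png

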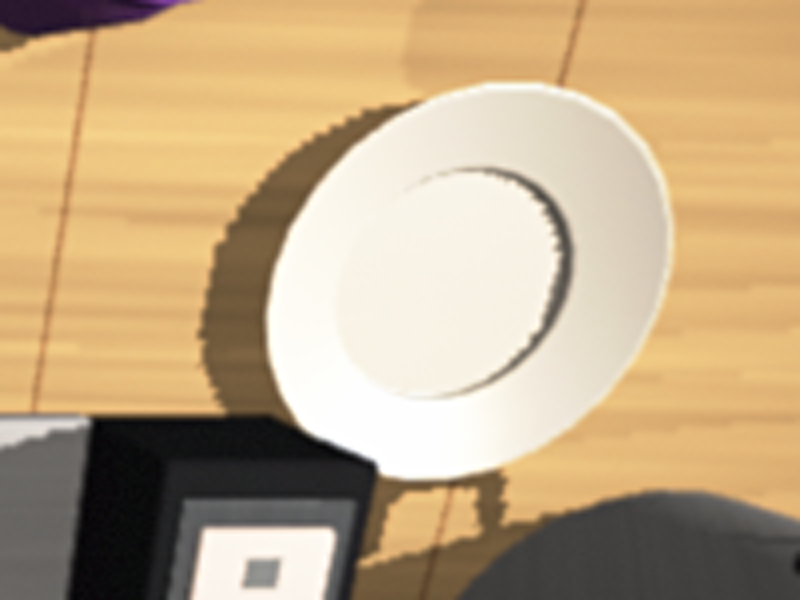

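Run:
```python
from h import *
W,im=pickle.load(open('wrist1.pkl','rb'))
a=lambda u,v:uncrop(u,v,200,150,5); b=lambda u,v:uncrop(u,v,440,80,4)
m=1e-3
obs=[(W,a(147,175),(-85*m,-178*m,10*m)),(W,b(90,415),(-85*m,178*m,10*m)),(W,b(165,460),(-85*m,178*m,66*m)),(W,b(375,465),(-85*m,252*m,66*m))]
print('grill W',end='');g=fit(obs,[.56,.1,0])
c,s=np.cos(g[2]),np.sin(g[2]);G=lambda P:((P[0]-g[0])*c+(P[1]-g[1])*s,-(P[0]-g[0])*s+(P[1]-g[1])*c)
P=pix2z(W,*a(511,447),.105);print('jar',P,G(P)); P=pix2z(W,*a(535,325),.105-.0);print(P)
print('hood front', [G(pix2z(W,*a(700,v),.072))[0] for v in (490,505)],[G(pix2z(W,*a(700,v),.038))[0] for v in (460,490,505)])
print('saucer',pix2z(W,*b(470,281),.016),pix2z(W,*b(455,283),.005))
p=pix2z(W,*b(266,290),.016);q=pix2z(W,*b(673,240),.016);print(np.linalg.norm(p-q))
np.save('grill.npy',g)
```

```text
grill W[0.555  0.0974 0.0308] res [[-1.3, -0.1], [0.1, 1.1], [-0.3, 0.4], [2.7, -0.9]]
jar [0.51788145 0.03757364 0.105     ] (np.float64(-0.03894941282377214), np.float64(-0.058629900683168076))
[0.48503759 0.04327431 0.105     ]
hood front [np.float64(-0.01042524188166812), np.float64(-0.0058018394261924264)] [np.float64(-0.003299477499127742), np.float64(0.006693989270912032), np.float64(0.011740458241230106)]
saucer [0.40762693 0.39807631 0.016     ] [0.40979453 0.40129894 0.005     ]
0.14307386971990685
```

>>> {"method": "servo_tool", "body": {"targets": "20 -8 -20 0 0 0 87;40 -16 -40 0 0 0 87;60 -24 -60 0 0 0 87;77 -29 -80 0 0 0 87;77 -29 -100 0 0 0 87;77 -29 -130 0 0 0 87;77 -29 -140 0 0 0 87;77 -29 -140 0 0 0 87;77 -29 -140 0 0 0 87;77 -29 -140 0 0 0 87", "force": 35}}

```text
time: 2.7
tool_pos: [0.5185, 0.0379, 0.1682]
eef_rot: [-0.049, 3.139, -0.003]
wrist_force: [0.4, -0.0, 0.3]
opening: 1.004
```

Run:
```python
from h import *
s=arm.sense();print(s['tool_pos'],s['eef_rot'],s['wrist_force'])
for n in ['wrist','side']:
    cp=camera_params(n);im=get_image(n);save(im,n+'2');pickle.dump((cp,im),open(n+'2.pkl','wb'))
save(im,'side2c',(200,110,400,260),4)
```

```text
[0.51849106 0.0378501  0.16821336] [-4.94360842e-02  3.13857568e+00 -2.88944548e-03] [ 0.4310489  -0.02408412  0.34849075]
```

View pics/wrist2.png

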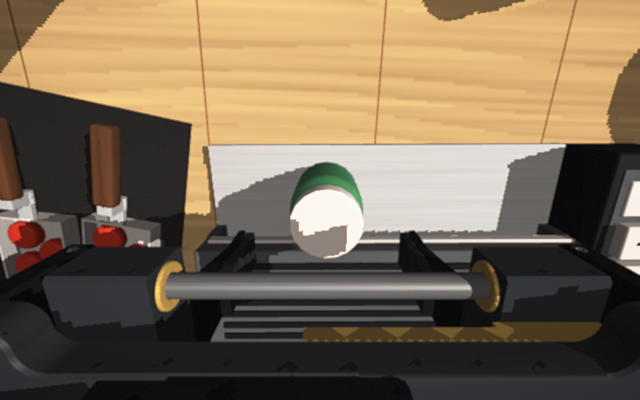

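View pics/side2c.png

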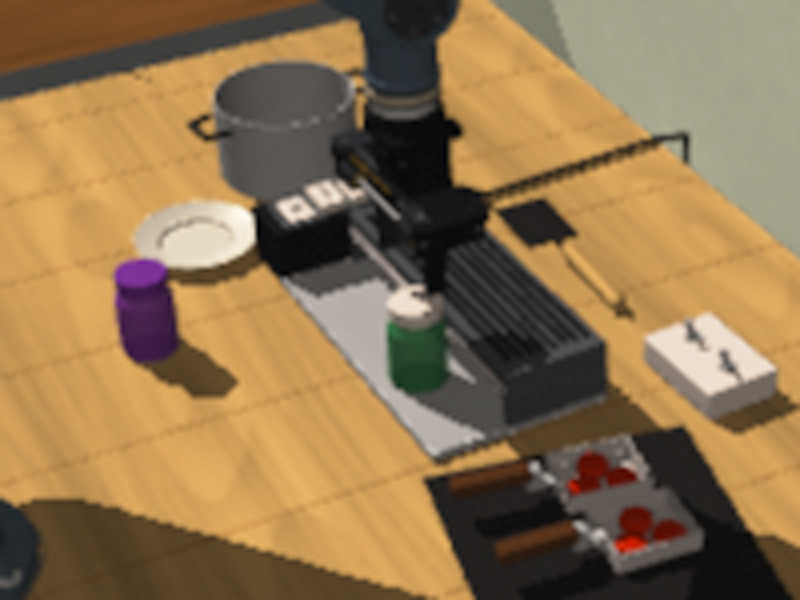

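>>> {"method": "servo_tool", "body": {"targets": "0 0 -20 0 0 0 87;0 0 -40 0 0 0 87;0 0 -60 0 0 0 87;0 0 -80 0 0 0 87;0 0 -92 0 0 0 87;0 0 -92 0 0 0 87;0 0 -92 0 0 0 40;0 0 -92 0 0 0 40;0 0 -92 0 0 0 40;0 0 -92 0 0 0 40", "force": 35}}

```text
time: 3.63
tool_pos: [0.5195, 0.0376, 0.0778]
eef_rot: [-0.049, 3.135, -0.004]
wrist_force: [-0.2, 0.8, 0.2]
opening: 0.779
```

>>> {"method": "servo_tool", "body": {"targets": "0 0 0 0 0 0 40;0 0 0 0 0 0 40;0 0 0 0 0 0 40;0 0 5 0 0 0 40;0 0 10 0 0 0 40;0 0 18 0 0 0 40;0 0 26 0 0 0 40;0 0 34 0 0 0 40;0 0 40 0 0 0 40;0 0 40 0 0 0 40"}}

```text
time: 4.47
tool_pos: [0.5204, 0.0375, 0.1194]
eef_rot: [-0.049, 3.132, -0.005]
wrist_force: [0.3, -0.2, -3.9]
opening: 0.7
```

Run:
```python
from h import *
s=arm.sense();print(s['tool_pos'],s['opening'],s['wrist_force'])
for n in ['wrist','side']:
    cp=camera_params(n);im=get_image(n);save(im,n+'3');pickle.dump((cp,im),open(n+'3.pkl','wb'))
save(im,'side3c',(200,110,400,260),4)
```

```text
[0.5204214  0.03754404 0.11939136] 0.6996769140028353 [ 0.29297857 -0.17048986 -3.87859474]
```

View pics/side3c.png

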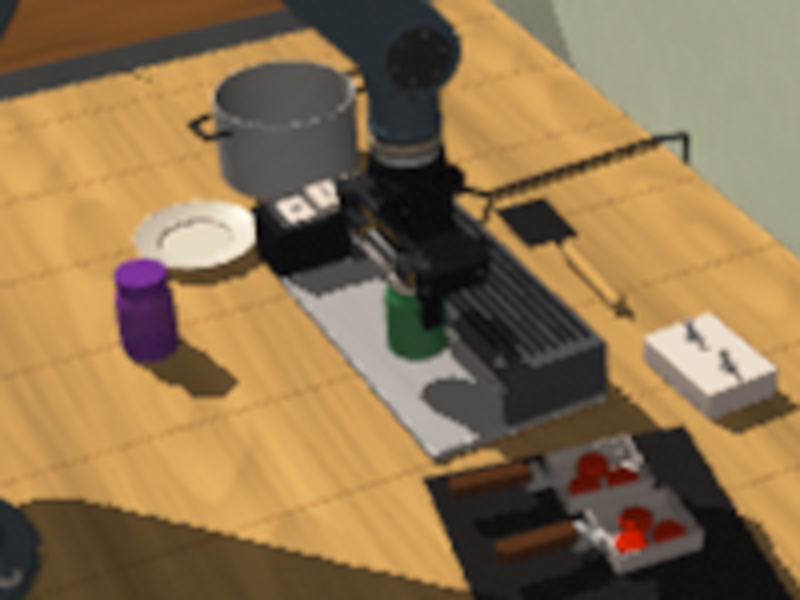

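>>> {"method": "servo_tool", "body": {"targets": "-12 0 0 0 0.003 0 40;-32 5 0 0 0.005 0 40;-55 15 0 0 0.007 0 40;-75 30 0 0 0.009 0 40;-90 50 0 0 0.009 0 40;-98 75 0 0 0.009 0 40;-103 105 0 0 0.009 0 40;-106 135 0 0 0.009 0 40;-108 165 0 0 0.009 0 40;-110 195 0 0 0.009 0 40"}}

```text
time: 5.4
tool_pos: [0.409, 0.2339, 0.118]
eef_rot: [0.049, -3.138, 0.004]
wrist_force: [1.0, 0.1, -4.6]
opening: 0.698
```

>>> {"method": "servo_tool", "body": {"targets": "0 30 0 0 0 0 40;0 60 0 0 0 0 40;0 90 0 0 0 0 40;0 115 0 0 0 0 40;0 135 0 0 0 0 40;0 152 0 0 0 0 40;0 164 0 0 0 0 40;0 168 0 0 0 0 40;0 168 0 0 0 0 40;0 168 0 0 0 0 40"}}

```text
time: 6.23
tool_pos: [0.4086, 0.401, 0.1175]
eef_rot: [0.049, -3.137, 0.006]
wrist_force: [0.4, 0.6, -3.1]
opening: 0.702
```

Run:
```python
from h import *
s=arm.sense();print(s['tool_pos'],s['eef_rot'],s['opening'],s['wrist_force'])
for n in ['wrist','side','scene']:
    cp=camera_params(n);im=get_image(n);save(im,n+'4');pickle.dump((cp,im),open(n+'4.pkl','wb'))
    if n=='side':save(im,'side4c',(180,90,380,240),4)
```

```text
[0.40858759 0.40096408 0.1175454 ] [ 0.04896315 -3.1371311   0.00634602] 0.7016422601970538 [ 0.37543915  0.58615612 -3.09097213]
```

View pics/side4c.png

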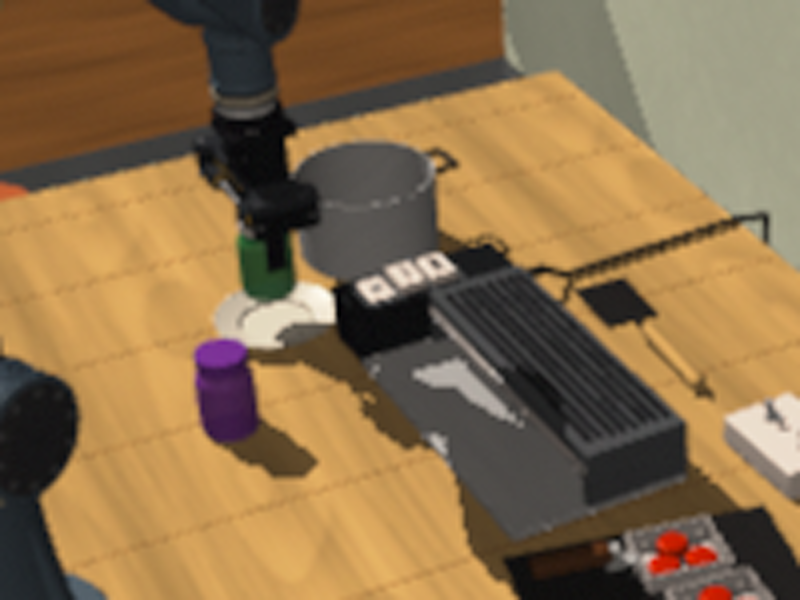

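View pics/wrist4.png

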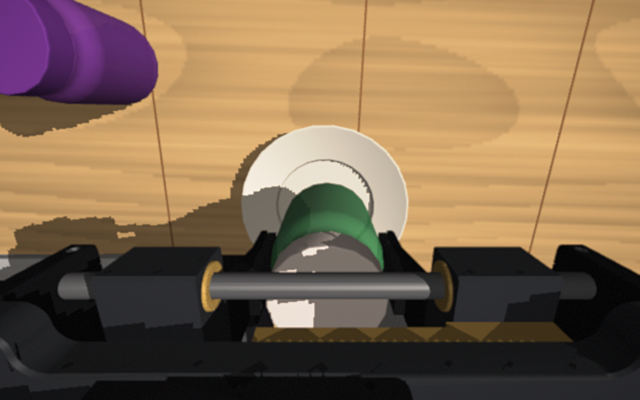

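View pics/scene4.png

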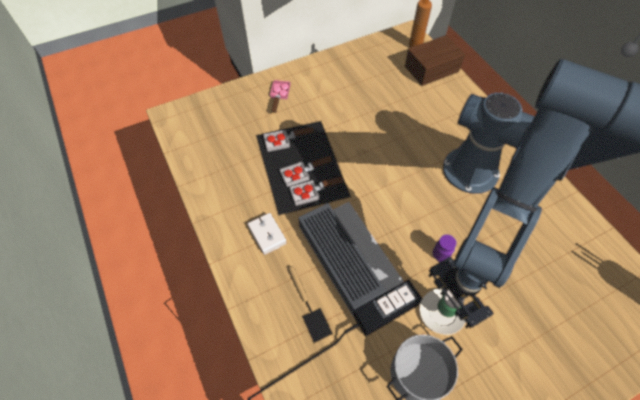

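Run:
```python
from h import *
W,im=pickle.load(open('wrist4.pkl','rb'))
print(W['eye'])
for u,v,z in [(242,203,.016),(408,203,.016),(325,125,.016),(278,195,.005),(372,195,.005),(325,160,.005)]: print(pix2z(W,u,v,z))
for z in (.045,.047,.049): print('jar bottom near edge',pix2z(W,325,182,z),pix2z(W,285,225,z))
```

```text
[0.32703468 0.39938186 0.25458703]
[0.4064563  0.32847247 0.016     ]
[0.40195043 0.46960425 0.016     ]
[0.33972152 0.39728471 0.016     ]
[0.40166148 0.35742117 0.005     ]
[0.39902572 0.4403372  0.005     ]
[0.36928307 0.39801972 0.005     ]
jar bottom near edge [0.37869043 0.39870238 0.045     ] [0.41347798 0.36908173 0.045     ]
jar bottom near edge [0.3781975  0.39870886 0.047     ] [0.41265309 0.36937087 0.047     ]
jar bottom near edge [0.37770457 0.39871535 0.049     ] [0.4118282  0.36966002 0.049     ]
```

>>> {"method": "servo_tool", "body": {"targets": "1 -1 -8 0 0 0 40;2 -1 -16 0 0 0 40;2 -1 -24 0 0 0 40;2 -1 -30 0 0 0 40;2 -1 -34 0 0 0 40;2 -1 -37 0 0 0 40;2 -1 -40 0 0 0 40;2 -1 -42 0 0 0 40;2 -1 -43 0 0 0 40;2 -1 -44 0 0 0 40"}}

```text
time: 7.22
tool_pos: [0.411, 0.3998, 0.0739]
eef_rot: [0.047, -3.138, 0.005]
wrist_force: [1.2, 0.4, -3.9]
opening: 0.694
```

>>> {"method": "servo_tool", "body": {"targets": "0 0 -0.5 0 0 0 40;0 0 -1 0 0 0 40;0 0 -1.5 0 0 0 40;0 0 -2 0 0 0 40;0 0 -2 0 0 0 40;0 0 -2 0 0 0 40;0 0 -2 0 0 0 40;0 0 -2 0 0 0 40;0 0 -2 0 0 0 40;0 0 -2 0 0 0 40"}}

```text
time: 8.05
tool_pos: [0.4108, 0.3998, 0.0736]
eef_rot: [0.048, -3.138, 0.005]
wrist_force: [-2.7, -2.0, 8.2]
opening: 0.699
```

Contact with the saucer, at +8 N. I'll release slowly and go straight up.

>>> {"method": "servo_tool", "body": {"targets": "0 0 0 0 0 0 64;0 0 0 0 0 0 68;0 0 0 0 0 0 72;0 0 0 0 0 0 78;0 0 0 0 0 0 87;0 0 0 0 0 0 87;0 0 0 0 0 0 87;0 0 10 0 0 0 87;0 0 30 0 0 0 87;0 0 50 0 0 0 87"}}

```text
time: 8.88
tool_pos: [0.4103, 0.3995, 0.1239]
eef_rot: [0.048, -3.136, 0.007]
wrist_force: [-0.1, -0.0, 0.1]
opening: 0.994
```

>>> {"method": "servo_tool", "body": {"targets": "0 0 30 0 0 0 87;0 0 60 0 0 0 87;-10 -30 80 0 0 0 87;-10 -60 100 0 0 0 87;-10 -90 120 0 0 0 87;-10 -120 120 0 0 0 87;-10 -150 120 0 0 0 87;-10 -180 120 0 0 0 87;-10 -210 120 0 0 0 87;-10 -240 120 0 0 0 87"}}

```text
time: 9.72
tool_pos: [0.3999, 0.1582, 0.2447]
eef_rot: [0.048, -3.138, 0.007]
wrist_force: [0.1, 0.4, -0.4]
opening: 0.999
```

Run:
```python
from h import *
s=arm.sense();print(s['tool_pos'],s['eef_rot'],s['q'],s['wrist_force'])
for n in ['wrist','side','scene']:
    cp=camera_params(n);im=get_image(n);save(im,n+'5');pickle.dump((cp,im),open(n+'5.pkl','wb'))
    if n=='side':save(im,'side5c',(180,90,380,240),4)
    if n=='scene':save(im,'scene5c',(245,110,405,230),5);save(im,'scene5d',(350,220,510,340),5)
```

```text
[0.39994186 0.15817072 0.24470731] [ 0.04820122 -3.13751847  0.00662629] [ 0.11814185  0.27228151  1.89863783 -0.00461802  0.97478905 -1.4807776 ] [ 0.12212425  0.39045639 -0.37807069]
```

View pics/side5c.png

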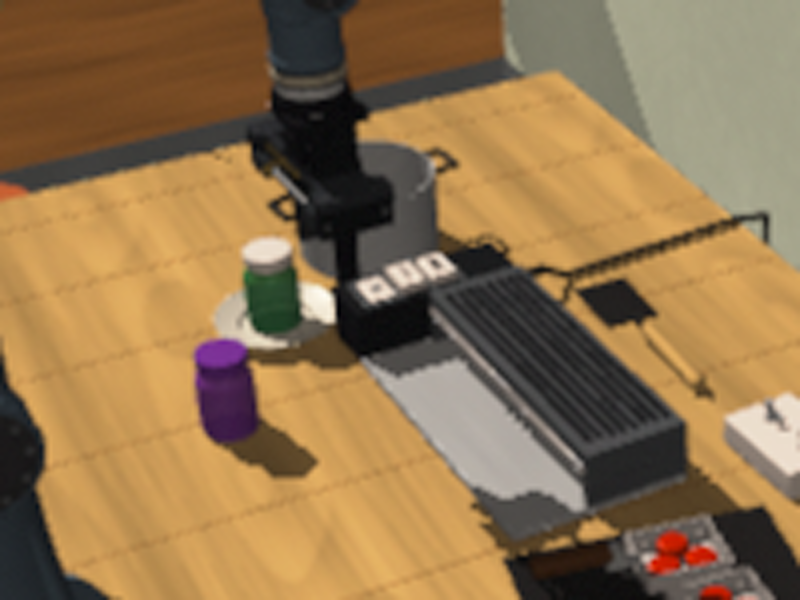

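View pics/wrist5.png

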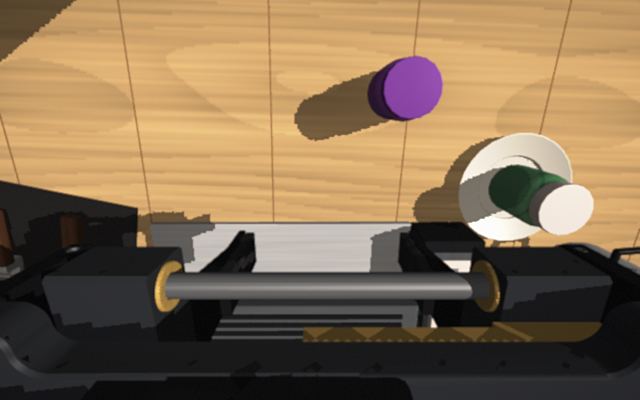

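View pics/scene5c.png

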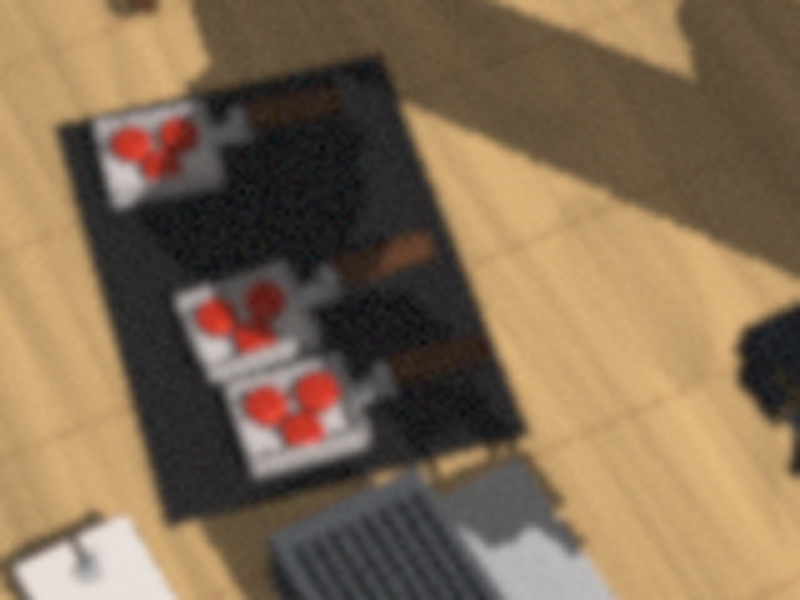

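View pics/scene5d.png

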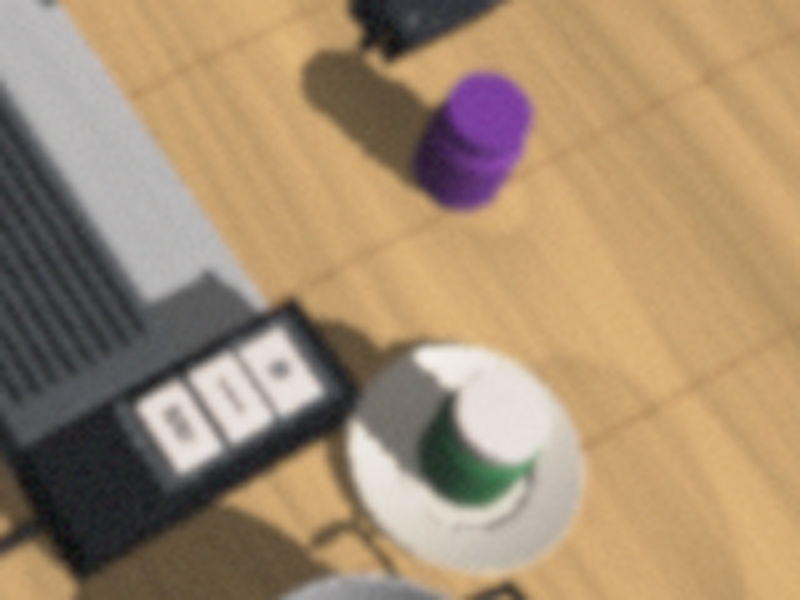

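>>> {"method": "servo_tool", "body": {"targets": "8 -28 0 0 0 -0.03 87;20 -64 0 0 0 -0.06 87;34 -100 0 0 0 -0.1 87;48 -136 0 0 0 -0.14 87;60 -172 0 0 0 -0.18 87;74 -208 0 0 0 -0.22 87;88 -244 -10 0 0 -0.23 87;100 -280 -20 0 0 -0.23 87;112 -312 -35 0 0 -0.23 87;120 -328 -45 0 0 -0.23 87"}}

```text
time: 10.7
tool_pos: [0.5227, -0.173, 0.1991]
eef_rot: [-0.322, -3.123, 0.008]
wrist_force: [0.6, -0.5, -0.2]
opening: 1.005
```

Run:
```python
from h import *
S,_=pickle.load(open('scene5.pkl','rb'))
a=lambda u,v:uncrop(u,v,350,220,5)
print('jar',pix2z(S,*a(503,415),.1),'saucer',pix2z(S,*a(467,457),.016))
s=arm.sense();print(s['tool_pos'],s['eef_rot'],s['q'])
n='wrist'
cp=camera_params(n);im=get_image(n);save(im,n+'6');pickle.dump((cp,im),open(n+'6.pkl','wb'))
```

```text
jar [0.41173926 0.4003706  0.1       ] saucer [0.41188535 0.39868529 0.016     ]
[ 0.5226649  -0.17300713  0.1990948 ] [-0.3215447  -3.12322226  0.00819656] [-0.51979236  0.49186259  1.66972019 -0.00665265  0.97959703 -1.88169907]
```

View pics/wrist6.png

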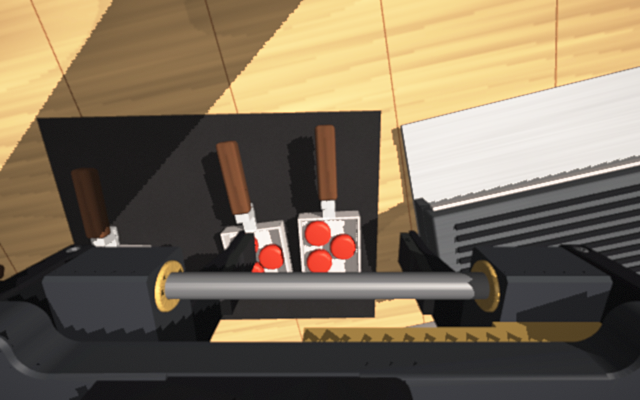

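Run:
```python
from h import *
cp,im=pickle.load(open('wrist6.pkl','rb'))
save(im,'w6c',(205,110,385,245),4)
```

View pics/w6c.png

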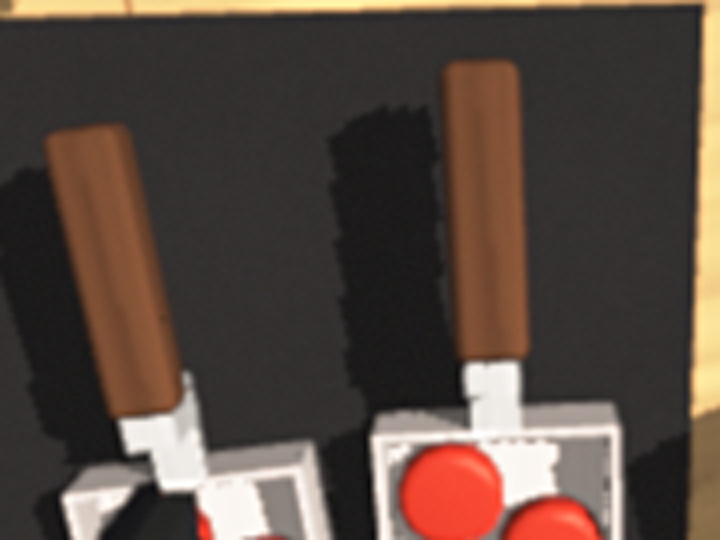

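```bash
cat >> h.py <<'E'
def handle(cp,n,f,z=.042):
    n=pix2z(cp,*n,z);f=pix2z(cp,*f,z);d=f-n;L=np.hypot(d[0],d[1]);c=(n+f)/2;y=np.arctan2(d[1],d[0])
    print('handle centre',np.round(c,4),'len',round(L,4),'yaw',round(y,4),'tray',np.round(c[:2]+.107*np.array([np.cos(y),np.sin(y)]),4),'grip95',np.round(c[:2]+.012*np.array([np.cos(y),np.sin(y)]),4))
E
python3 - <<'E'
from h import *
W,_=pickle.load(open('wrist6.pkl','rb'));a=lambda u,v:uncrop(u,v,205,110,4)
handle(W,a(481,62),a(493,358));handle(W,a(88,130),a(148,412))
# tray corners C at z .022
p=pix2z(W,*a(374,435),.022);q=pix2z(W,*a(617,430),.022);d=q-p;print(p,q,np.hypot(*d[:2]),np.arctan2(d[0],-d[1]))
s=arm.sense();print(R.from_rotvec(s['eef_rot']).as_matrix().round(4))
E
```

```text
handle centre [ 0.4951 -0.1685  0.042 ] len 0.0752 yaw -0.1662 tray [ 0.6006 -0.1862] grip95 [ 0.5069 -0.1705]
handle centre [ 0.4913 -0.2641  0.042 ] len 0.0745 yaw -0.0908 tray [ 0.5978 -0.2738] grip95 [ 0.5032 -0.2652]
[ 0.5539315  -0.21392304  0.022     ] [ 0.56642561 -0.14593379  0.022     ] 0.06912771570015813 2.959854380450065
[[-0.9788  0.2048 -0.0028]
 [ 0.2048  0.9788 -0.0054]
 [ 0.0017 -0.0059 -1.    ]]
```

>>> {"method": "servo_tool", "body": {"targets": "-4 1 -20 0.005 -0.003 0.034 50;-8 2 -45 0.005 -0.003 0.034 50;-12 2.5 -75 0.005 -0.003 0.034 50;-16 2.5 -105 0.005 -0.003 0.034 50;-16 2.5 -130 0.005 -0.003 0.034 50;-16 2.5 -148 0.005 -0.003 0.034 50;-16 2.5 -158 0.005 -0.003 0.034 50;-16 2.5 -159 0.005 -0.003 0.034 50;-16 2.5 -159 0.005 -0.003 0.034 50;-16 2.5 -159 0.005 -0.003 0.034 50", "force": 60}}

```text
time: 11.58
tool_pos: [0.5085, -0.172, 0.0395]
eef_rot: [0.269, 3.128, -0.002]
wrist_force: [0.0, 0.2, 1.0]
opening: 0.577
```

Run:
```python
from h import *
s=arm.sense();print(s['tool_pos'],s['eef_rot'],s['wrist_force'])
n='wrist'
cp=camera_params(n);im=get_image(n);save(im,n+'7');pickle.dump((cp,im),open(n+'7.pkl','wb'))
```

```text
[ 0.50847615 -0.17196737  0.03950762] [ 2.68986317e-01  3.12780453e+00 -1.96673306e-03] [0.03374975 0.15312935 0.95524669]
```

View pics/wrist7.png

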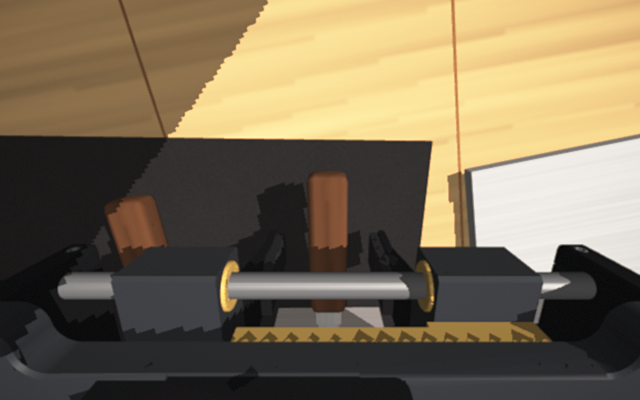

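Handle C is centred between the fingers at (328,220). I'll close and lift it.

>>> {"method": "servo_tool", "body": {"targets": "0 0 0 0 0 0 5;0 0 0 0 0 0 5;0 0 0 0 0 0 5;0 0 0 0 0 0 5;0 0 0 0 0 0 5;0 0 0 0 0 0 5;0 0 4 0 0 0 5;0 0 10 0 0 0 5;0 0 16 0 0 0 5;0 0 22 0 0 0 5", "force": 60}}

```text
time: 12.47
tool_pos: [0.5083, -0.1721, 0.0623]
eef_rot: [0.269, 3.128, -0.002]
wrist_force: [-0.3, -0.1, -1.7]
opening: 0.223
```

Run:
```python
from h import *
s=arm.sense();print(s['tool_pos'],s['eef_rot'],s['wrist_force'],s['moment'],s['opening'])
n='side'
cp=camera_params(n);im=get_image(n);save(im,n+'8',(280,170,420,275),5);pickle.dump((cp,im),open(n+'8.pkl','wb'))
```

```text
[ 0.50834914 -0.17208235  0.06228225] [ 2.69184429e-01  3.12772146e+00 -2.12838424e-03] [-0.28360607 -0.08394048 -1.67676082] [ 0.00380155  0.16087611 -0.01073298] 0.22268988220756522
```

View pics/side8.png

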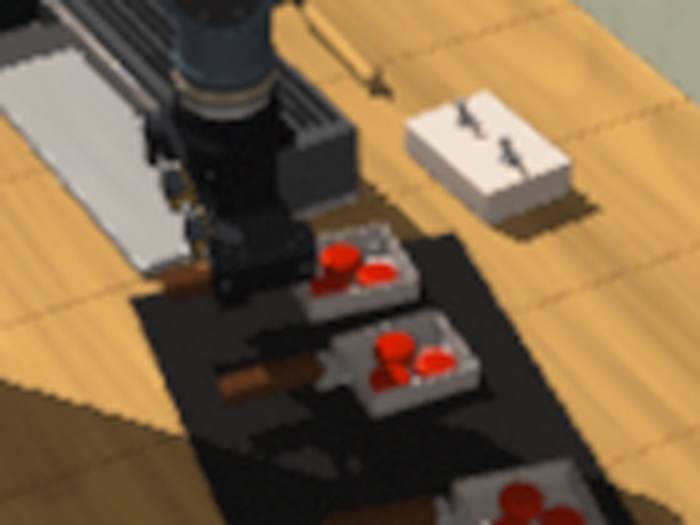

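>>> {"method": "servo_tool", "body": {"targets": "-8 0 2 0 0 0.01 5;-20 2 4 0 0 0.03 5;-33 5 6 0 0 0.06 5;-46 8 8 0 0 0.09 5;-59 12 8 0 0 0.12 5;-72 20 8 0 0 0.15 5;-85 32 8 0 0 0.18 5;-97 48 8 0 0 0.2 5;-105 66 8 0 0 0.203 5;-110 85 8 0 0 0.203 5"}}

```text
time: 13.35
tool_pos: [0.3972, -0.0867, 0.0717]
eef_rot: [-0.048, 3.138, -0.002]
wrist_force: [0.3, -0.2, -1.2]
opening: 0.224
```

>>> {"method": "servo_tool", "body": {"targets": "0 20 0 0 0 0 5;0 42 0 0 0 0 5;0 66 0 0 0 0 5;0 92 0 0 0 0 5;0 118 0 0 0 0 5;0 144 0 0 0 0 5;0 170 0 0 0 0 5;0 196 0 0 0 0 5;0 220 0 0 0 0 5;0 242 0 0 0 0 5"}}

```text
time: 14.18
tool_pos: [0.3965, 0.1565, 0.072]
eef_rot: [-0.049, 3.138, -0.002]
wrist_force: [0.3, -1.0, -1.3]
opening: 0.223
```

Run:
```python
from h import *
s=arm.sense();print(s['tool_pos'],s['eef_rot'],s['wrist_force'],s['moment'],s['opening'])
g=np.load('grill.npy');d=s['tool_pos'][:2]-g[:2];c,sn=np.cos(g[2]),np.sin(g[2]);print('grill frame',d[0]*c+d[1]*sn,-d[0]*sn+d[1]*c)
for n in ['side','wrist','scene']:
    cp=camera_params(n);im=get_image(n);pickle.dump((cp,im),open(n+'9.pkl','wb'))
    if n=='side': save(im,n+'9',(220,120,380,240),5)
    elif n=='scene': save(im,n+'9',(300,180,460,300),5)
    else: save(im,n+'9')
```

```text
[0.39649552 0.15648485 0.07201112] [-4.94386592e-02  3.13813146e+00 -1.96418745e-03] [ 0.25663639 -1.0382757  -1.31393733] [ 0.03604462  0.1299661  -0.01093758] 0.22268494811835374
grill frame -0.15661687548707853 0.0639620485437973
```

View pics/side9.png

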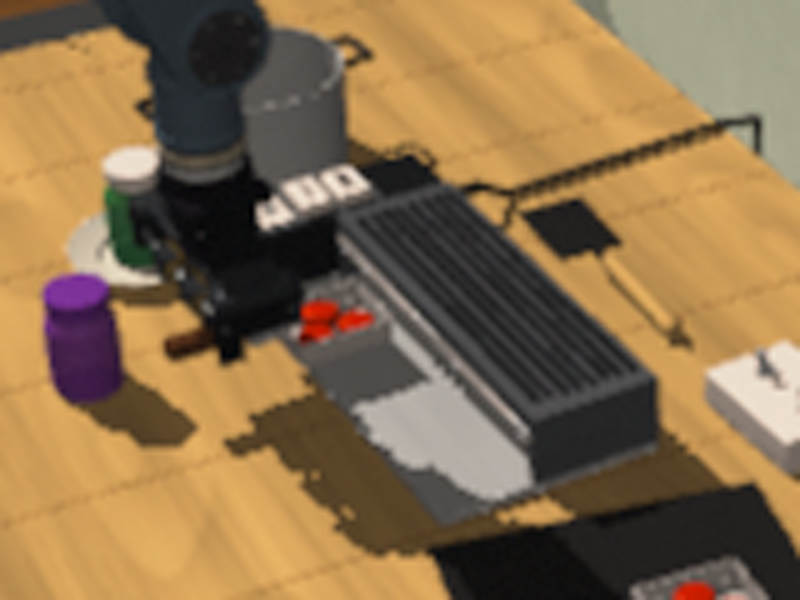

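View pics/wrist9.png

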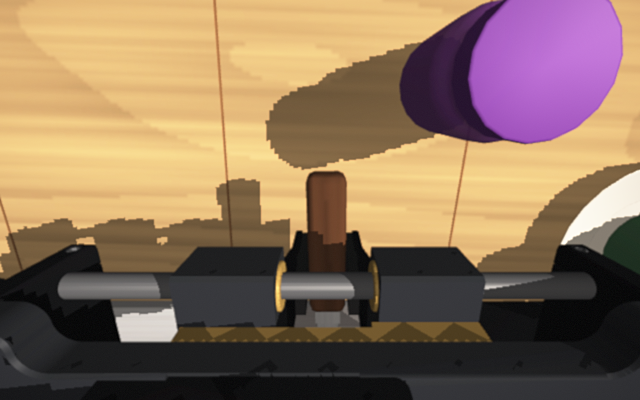

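View pics/scene9.png

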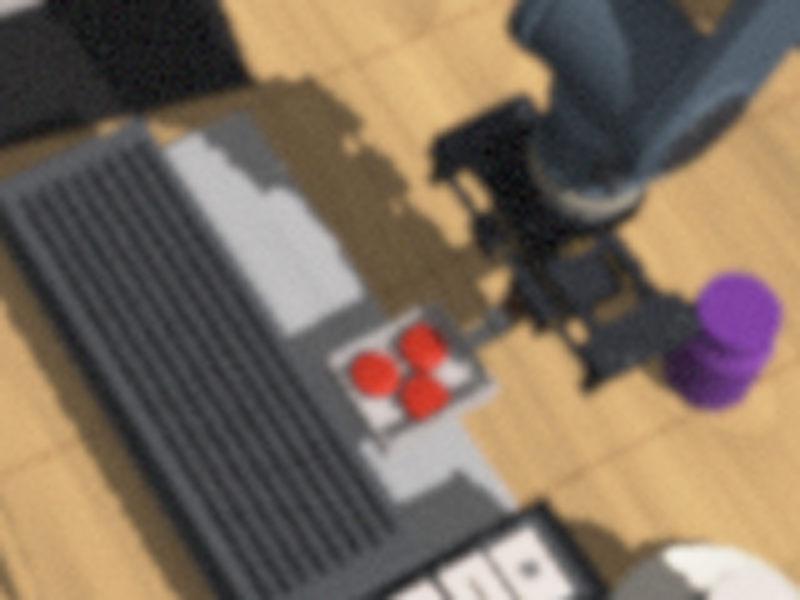

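>>> {"method": "servo_tool", "body": {"targets": "3 8 0 0 0 0 5;6 16 -4 0 0 0 5;8 21 -8 0 0 0 5;8 21 -12 0 0 0 5;8 21 -16 0 0 0 5;8 21 -19 0 0 0 5;8 21 -21 0 0 0 5;8 21 -22 0 0 0 5;8 21 -23 0 0 0 5;8 21 -23 0 0 0 5"}}

```text
time: 15.17
tool_pos: [0.4046, 0.1771, 0.0488]
eef_rot: [-0.053, 3.138, -0.002]
wrist_force: [-0.5, 0.7, -2.6]
opening: 0.221
```

Run:
```python
from h import *
s=arm.sense();print(s['tool_pos'],s['eef_rot'],s['wrist_force'],s['moment'],s['opening'])
for n in ['side']:
    cp=camera_params(n);im=get_image(n);pickle.dump((cp,im),open(n+'10.pkl','wb'))
    save(im,n+'10',(240,150,340,225),8)
```

```text
[0.40456514 0.17706285 0.04884726] [-5.33007904e-02  3.13788022e+00 -2.11176226e-03] [-0.47103823  0.6976234  -2.55993255] [ 0.02654959  0.15462915 -0.04807823] 0.22103452481442717
```

View pics/side10.png

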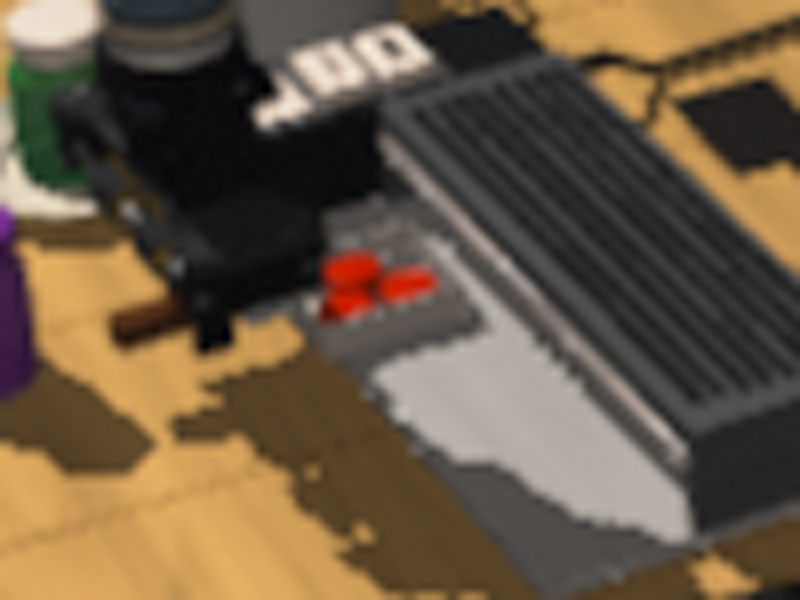

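>>> {"method": "servo_tool", "body": {"targets": "0 0 -0.5 0 0 0 5;0 0 -1 0 0 0 5;0 0 -1.5 0 0 0 5;0 0 -1.5 0 0 0 5;0 0 -1.5 0 0 0 5;0 0 -1.5 0 0 0 5;0 0 -1.5 0 0 0 5;0 0 -1.5 0 0 0 5;0 0 -1.5 0 0 0 5;0 0 -1.5 0 0 0 5"}}

```text
time: 16.05
tool_pos: [0.4045, 0.1771, 0.0475]
eef_rot: [-0.053, 3.138, -0.002]
wrist_force: [-1.6, -0.6, 2.4]
opening: 0.221
```

>>> {"method": "servo_tool", "body": {"targets": "5 0.2 0.3 0 0 0 5;13 0.4 0.5 0 0 0 5;22 0.7 0.5 0 0 0 5;31 1 0.5 0 0 0 5;40 1.2 0.5 0 0 0 5;49 1.5 0.5 0 0 0 5;58 1.8 0.5 0 0 0 5;67 2.1 0.5 0 0 0 5;75 2.3 0.5 0 0 0 5;80 2.5 0.5 0 0 0 5"}}

```text
time: 16.88
tool_pos: [0.4863, 0.1796, 0.048]
eef_rot: [-0.053, 3.136, -0.002]
wrist_force: [-0.9, 0.3, -0.6]
opening: 0.222
```

>>> {"method": "servo_tool", "body": {"targets": "3 0.1 0 0 0 0 5;6 0.2 0 0 0 0 5;9 0.3 0 0 0 0 5;12 0.4 0 0 0 0 5;15 0.5 0 0 0 0 5;18 0.6 0 0 0 0 5;21 0.6 0 0 0 0 5;24 0.7 0 0 0 0 5;26 0.8 0 0 0 0 5;26 0.8 0 0 0 0 5"}}

```text
time: 17.72
tool_pos: [0.5132, 0.1805, 0.0481]
eef_rot: [-0.053, 3.135, -0.002]
wrist_force: [0.7, 0.2, -1.0]
opening: 0.223
```

>>> {"method": "servo_tool", "body": {"targets": "1 0 0 0 0.002 0 5;2 0.1 0 0 0.003 0 5;3 0.1 0 0 0.004 0 5;4 0.1 0 0 0.004 0 5;5 0.2 0 0 0.004 0 5;6 0.2 0 0 0.004 0 5;7 0.2 0 0 0.004 0 5;8 0.3 0 0 0.004 0 5;8 0.3 0 0 0.004 0 5;8 0.3 0 0 0.004 0 5"}}

```text
time: 18.55
tool_pos: [0.5152, 0.1806, 0.0479]
eef_rot: [0.053, -3.131, 0.003]
wrist_force: [-9.5, 0.3, 7.5]
opening: 0.222
```

>>> {"method": "servo_tool", "body": {"targets": "0 0 0 0 0 0 22;0 0 0 0 0 0 30;0 0 0 0 0 0 40;0 0 0 0 0 0 40;0 0 0 0 0 0 40;0 0 0 0 0 0 40;0 0 20 0 0 0 40;0 0 40 0 0 0 40;0 0 60 0 0 0 40;-20 0 80 0 0 0 40"}}

```text
time: 19.38
tool_pos: [0.5002, 0.1806, 0.1292]
eef_rot: [0.052, -3.139, 0.002]
wrist_force: [0.7, 0.7, 0.3]
opening: 0.46
```

>>> {"method": "servo_tool", "body": {"targets": "-10 -30 20 0 0 0 60;-15 -60 30 0 0 -0.03 60;-15 -95 30 0 0 -0.06 60;-10 -130 30 0 0 -0.09 60;-5 -165 30 0 0 -0.12 60;0 -200 30 0 0 -0.12 60;5 -235 30 0 0 -0.12 60;10 -270 30 0 0 -0.12 60;14 -300 30 0 0 -0.12 60;18 -330 30 0 0 -0.12 60"}}

```text
time: 20.22
tool_pos: [0.5183, -0.1516, 0.1593]
eef_rot: [-0.138, -3.137, 0.002]
wrist_force: [-0.3, -0.3, -0.1]
opening: 0.689
```

>>> {"method": "servo_tool", "body": {"targets": "4 -30 10 0 0 0 60;8 -60 20 0 0 0 60;12 -95 30 0 0 0 60;12 -95 30 0 0 0 60;12 -95 30 0 0 0 60;12 -95 30 0 0 0 60;12 -95 30 0 0 0 60;12 -95 30 0 0 0 60;12 -95 30 0 0 0 60;12 -95 30 0 0 0 60"}}

```text
time: 21.05
tool_pos: [0.5303, -0.2455, 0.189]
eef_rot: [-0.136, -3.136, 0.001]
wrist_force: [0.5, -0.4, -0.0]
opening: 0.692
```

Run:
```python
from h import *
s=arm.sense();print(s['time'],s['tool_pos'],s['eef_rot'],s['wrist_force'])
for n in ['side','wrist','scene']:
    cp=camera_params(n);im=get_image(n);pickle.dump((cp,im),open(n+'11.pkl','wb'))
    if n=='side': save(im,n+'11',(220,120,420,270),4)
    elif n=='scene': save(im,n+'11',(250,110,450,310),3)
    else: save(im,n+'11')
```

```text
21.05 [ 0.53026338 -0.245472    0.18903958] [-1.36042506e-01 -3.13649049e+00  1.29062257e-03] [ 0.51836901 -0.40674996 -0.04613778]
```

View pics/side11.png

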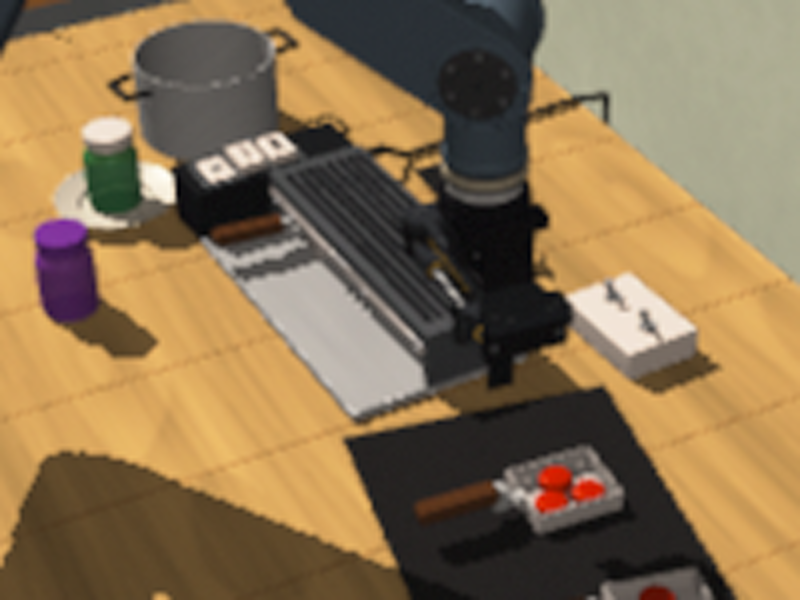

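View pics/scene11.png

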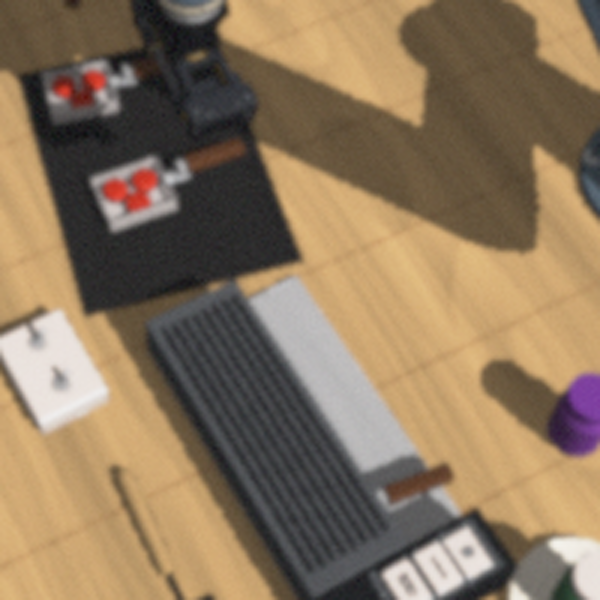

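View pics/wrist11.png

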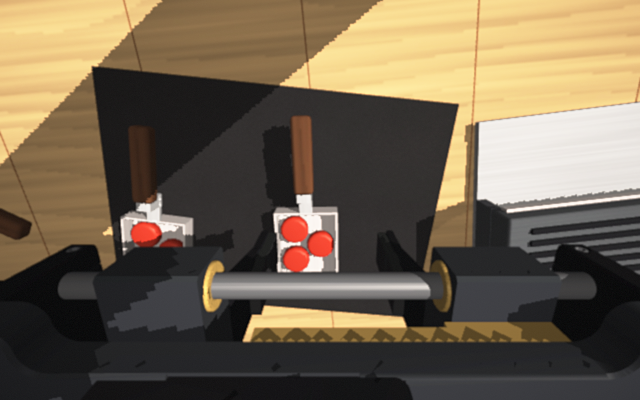

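Pan C is in, its handle pointing straight out. Next is pan B, handle from (302,116) to (304,193) in the wrist picture.

Run:
```python
from h import *
cp,im=pickle.load(open('wrist11.pkl','rb'))
save(im,'w11c',(230,100,390,220),5)
S,im2=pickle.load(open('scene11.pkl','rb'));save(im2,'s11c',(360,240,440,300),8)
```

```text
(no output)
```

View pics/w11c.png

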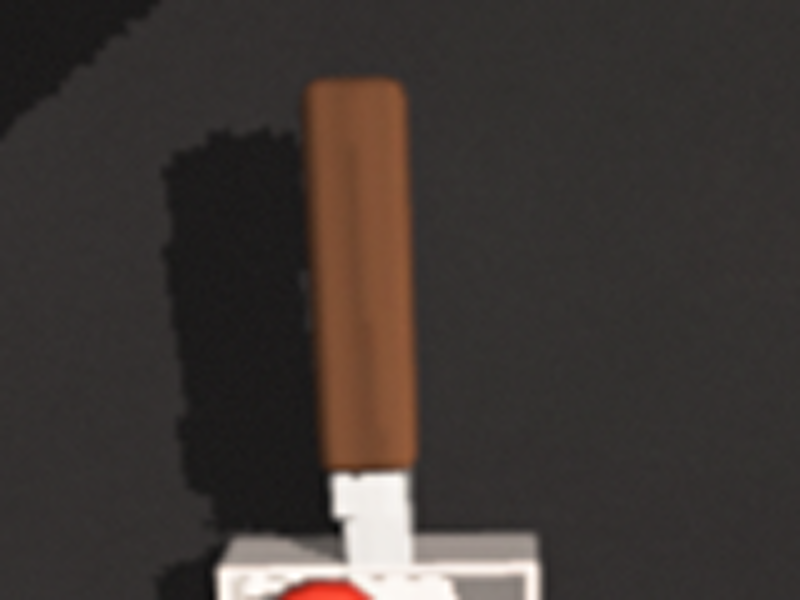

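View pics/s11c.png

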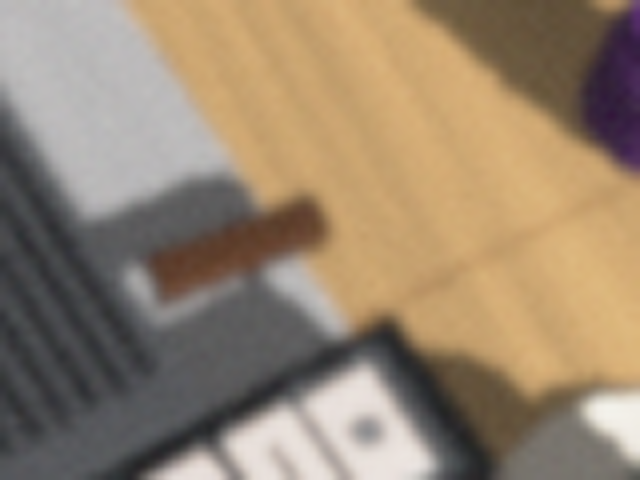

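Run:
```python
from h import *
W,_=pickle.load(open('wrist11.pkl','rb'));a=lambda u,v:uncrop(u,v,230,100,5)
handle(W,a(356,78),a(369,468))
S,_=pickle.load(open('scene11.pkl','rb'));b=lambda u,v:uncrop(u,v,360,240,8)
handle(S,b(312,220),b(162,275),.05)
s=arm.sense();M=R.from_rotvec(s['eef_rot']).as_matrix();print('toolyaw',-np.arctan2(M[0,1],M[1,1]),'z',M[:,2])
```

```text
handle centre [ 0.491  -0.2662  0.042 ] len 0.0754 yaw -0.0789 tray [ 0.5977 -0.2747] grip95 [ 0.503  -0.2672]
handle centre [0.5007 0.2189 0.05  ] len 0.0652 yaw -0.1116 tray [0.607  0.2069] grip95 [0.5126 0.2175]
toolyaw -0.08729128978608218 z [-0.00164774 -0.00116469 -0.99999796]
```

Run:
```python
from h import *
S,_=pickle.load(open('scene11.pkl','rb'))
W,_=pickle.load(open('wrist11.pkl','rb'));D,_=pickle.load(open('side11.pkl','rb'))
for p in [(.464,.179,.05),(.542,.1815,.05),(.503,.18,.05)]:
    u=proj(S,p); print(u,(u-[360,240]+.5)*8-.5, ((proj(D,p))-[220,120])*4)
print(pix2z(D,*uncrop(247,228,220,120,4),.045))
```

```text
[392.44874636 255.28017052] [263.08997088 125.74136416] [232.41009492 250.10137381]
[371.90992572 266.24044243] [ 98.77940576 213.42353941] [298.79663362 229.49213692]
[382.21473932 260.65533888] [181.21791458 168.74271106] [265.94859663 239.83407837]
[0.49673527 0.2212955  0.045     ]
```

Pan C's handle is now at world y ≈ 0.22, but I left it at 0.18. So it was knocked aside after release. I'll straighten it later and take pan B now.

>>> {"method": "servo_tool", "body": {"targets": "-7 -6 -15 0 0 0.008 50;-14 -12 -35 0 0 0.008 50;-21 -18 -60 0 0 0.008 50;-27 -22 -90 0 0 0.008 50;-27 -22 -115 0 0 0.008 50;-27 -22 -135 0 0 0.008 50;-27 -22 -147 0 0 0.008 50;-27 -22 -149 0 0 0.008 50;-27 -22 -149 0 0 0.008 50;-27 -22 -149 0 0 0.008 50", "force": 60}}

```text
time: 22.03
tool_pos: [0.5042, -0.2685, 0.0411]
eef_rot: [-0.124, -3.139, 0.004]
wrist_force: [-0.2, -1.2, 1.6]
opening: 0.58
```

Run:
```python
from h import *
s=arm.sense();print(s['tool_pos'],s['eef_rot'],s['wrist_force'])
n='wrist'
cp=camera_params(n);im=get_image(n);save(im,n+'12');pickle.dump((cp,im),open(n+'12.pkl','wb'))
```

```text
[ 0.50416127 -0.26849634  0.04106071] [-0.12413723 -3.13897482  0.00360983] [-0.15231816 -1.19706031  1.56986509]
```

View pics/wrist12.png

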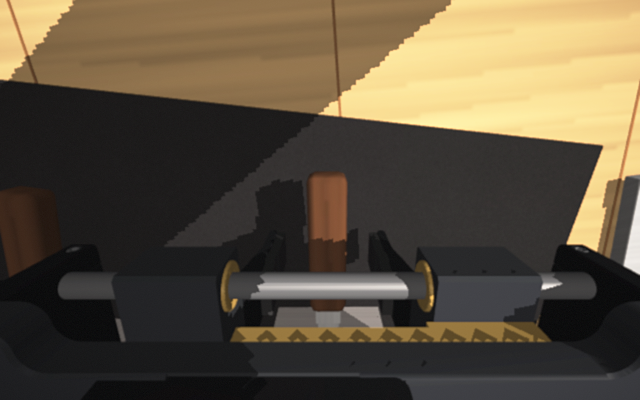

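Centred. I'll grip and lift.

>>> {"method": "servo_tool", "body": {"targets": "0 0 -1 0 0 0 5;0 0 -1 0 0 0 5;0 0 -1 0 0 0 5;0 0 -1 0 0 0 5;0 0 -1 0 0 0 5;0 0 -1 0 0 0 5;0 0 4 0 0 0 5;0 0 11 0 0 0 5;0 0 19 0 0 0 5;0 0 28 0 0 0 5", "force": 60}}

```text
time: 22.92
tool_pos: [0.5041, -0.2685, 0.07]
eef_rot: [-0.124, -3.139, 0.004]
wrist_force: [0.5, 0.6, -1.1]
opening: 0.221
```

>>> {"method": "servo_tool", "body": {"targets": "-8 0 0 0 0 0.01 5;-20 2 0 0 0 0.02 5;-33 5 0 0 0 0.04 5;-46 9 0 0 0 0.06 5;-60 16 0 0 0 0.08 5;-74 28 0 0 0 0.1 5;-88 45 0 0 0 0.111 5;-98 66 0 0 0 0.111 5;-104 90 0 0 0 0.111 5;-107 115 0 0 0 0.111 5"}}

```text
time: 23.75
tool_pos: [0.3956, -0.1528, 0.0705]
eef_rot: [0.048, -3.141, 0.003]
wrist_force: [0.8, -0.2, -1.3]
opening: 0.223
```

>>> {"method": "servo_tool", "body": {"targets": "0 25 0 0 0 0 5;0 51 0 0 0 0 5;0 77 0 0 0 0 5;0 103 0 0 0 0 5;0 129 0 0 0 0 5;0 155 0 0 0 0 5;0 181 0 0 0 0 5;2 207 0 0 0 0 5;5 230 0 0 0 0 5;8 246 0 0 0 0 5"}}

```text
time: 24.58
tool_pos: [0.4028, 0.0948, 0.071]
eef_rot: [0.051, -3.14, 0.003]
wrist_force: [-0.1, 0.0, -0.9]
opening: 0.226
```

Run:
```python
from h import *
s=arm.sense();print(s['tool_pos'],s['eef_rot'],s['wrist_force'],s['moment'],s['opening'])
M=R.from_rotvec(s['eef_rot']).as_matrix();print('toolyaw',-np.arctan2(M[0,1],M[1,1]),'z',M[:,2])
for n in ['side','scene','wrist']:
    cp=camera_params(n);im=get_image(n);pickle.dump((cp,im),open(n+'13.pkl','wb'))
    if n=='side': save(im,n+'13',(220,120,380,240),5)
    elif n=='scene': save(im,n+'13',(300,180,460,300),5)
    else: save(im,n+'13')
```

```text
[0.4028346  0.09484868 0.07097076] [ 5.07811250e-02 -3.14049251e+00  3.13434263e-03] [-0.1013319   0.00944251 -0.91055155] [0.04027014 0.1504885  0.03198619] 0.22640533472168275
toolyaw 0.03233748967462674 z [-6.55689007e-04 -2.00668363e-03 -9.99997772e-01]
```

View pics/side13.png

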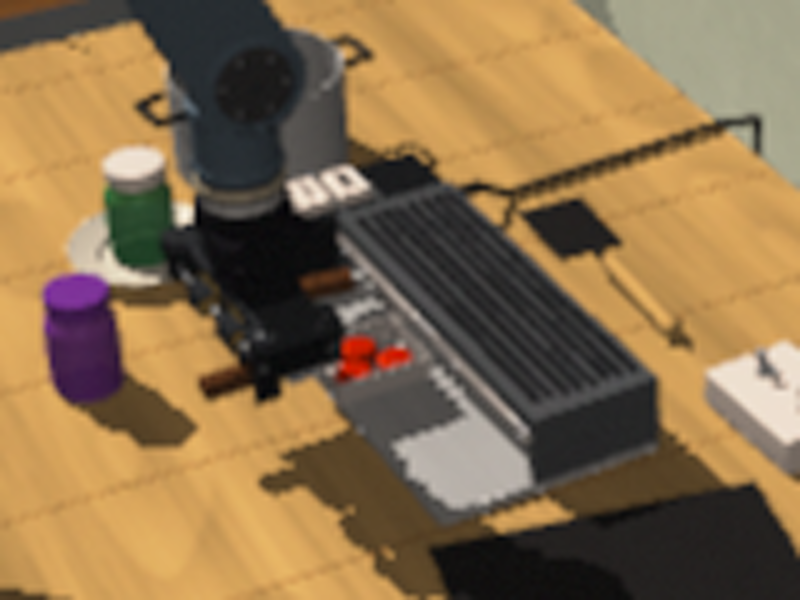

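View pics/scene13.png

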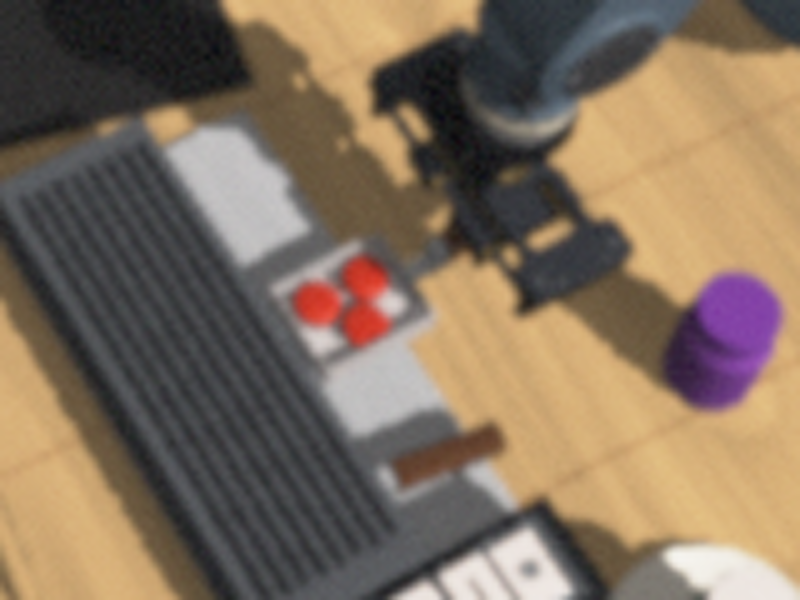

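View pics/wrist13.png

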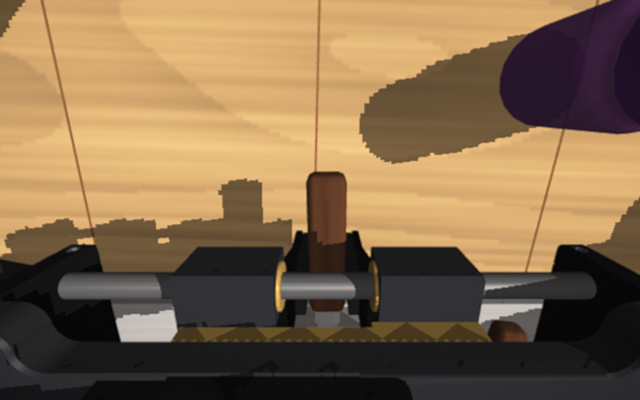

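>>> {"method": "servo_tool", "body": {"targets": "0 -1 -4 0 0 0 5;0 -1 -8 0 0 0 5;0 -1 -12 0 0 0 5;0 -1 -16 0 0 0 5;0 -1 -19 0 0 0 5;0 -1 -21 0 0 0 5;0 -1 -22 0 0 0 5;0 -1 -22.5 0 0 0 5;0 -1 -23 0 0 0 5;0 -1 -23 0 0 0 5"}}

```text
time: 25.57
tool_pos: [0.403, 0.0928, 0.0481]
eef_rot: [0.053, -3.141, 0.004]
wrist_force: [-2.4, -2.3, 3.6]
opening: 0.223
```

>>> {"method": "servo_tool", "body": {"targets": "5 0.2 0.3 0 0 0 5;13 0.4 0.5 0 0 0 5;22 0.7 0.5 0 0 0 5;31 1 0.5 0 0 0 5;40 1.2 0.5 0 0 0 5;49 1.5 0.5 0 0 0 5;58 1.8 0.5 0 0 0 5;67 2.1 0.5 0 0 0 5;75 2.3 0.5 0 0 0 5;80 2.5 0.5 0 0 0 5"}}

```text
time: 26.4
tool_pos: [0.4851, 0.0952, 0.0487]
eef_rot: [-0.053, 3.139, -0.004]
wrist_force: [0.2, -0.6, -0.9]
opening: 0.223
```

>>> {"method": "servo_tool", "body": {"targets": "4 0.1 0 0 0 0 5;8 0.2 0 0 0 0 5;12 0.3 0 0 0 0 5;16 0.4 0 0 0 0 5;20 0.5 0 0 0 0 5;24 0.6 0 0 0 0 5;27 0.7 0 0 0 0 5;29 0.8 0 0 0 0 5;30 0.8 0 0 0 0 5;30 0.8 0 0 0 0 5"}}

```text
time: 27.23
tool_pos: [0.5158, 0.096, 0.0487]
eef_rot: [-0.052, 3.137, -0.004]
wrist_force: [0.7, -0.1, -0.2]
opening: 0.226
```

>>> {"method": "servo_tool", "body": {"targets": "1 0 0 0 0 0 5;2 0.1 0 0 0 0 5;3 0.1 0 0 0 0 5;4 0.1 0 0 0 0 5;5 0.2 0 0 0 0 5;6 0.2 0 0 0 0 5;7 0.2 0 0 0 0 5;7 0.2 0 0 0 0 5;7 0.2 0 0 0 0 5;7 0.2 0 0 0 0 5"}}

```text
time: 28.07
tool_pos: [0.5179, 0.0962, 0.0486]
eef_rot: [0.053, -3.135, 0.004]
wrist_force: [-9.4, -1.1, 8.2]
opening: 0.222
```

>>> {"method": "servo_tool", "body": {"targets": "0 0 0 0 0 0 22;0 0 0 0 0 0 26;0 0 0 0 0 0 32;0 0 0 0 0 0 40;0 0 0 0 0 0 40;0 0 0 0 0 0 40;0 0 20 0 0 0 40;0 0 40 0 0 0 40;0 0 60 0 0 0 40;-10 0 80 0 0 0 40"}}

```text
time: 28.9
tool_pos: [0.5104, 0.096, 0.1296]
eef_rot: [0.053, -3.139, 0.004]
wrist_force: [-0.6, -0.8, 0.0]
opening: 0.458
```

>>> {"method": "servo_tool", "body": {"targets": "-10 10 20 0 0 0 60;-20 30 40 0 0 0 60;-20 50 50 0 0 0 60;-20 60 60 0 0 0 60;-20 60 60 0 0 0 60;-20 60 60 0 0 0 60;-20 60 60 0 0 0 60;-20 60 60 0 0 0 60;-20 60 60 0 0 0 60;-20 60 60 0 0 0 60"}}

```text
time: 29.73
tool_pos: [0.4902, 0.1553, 0.1889]
eef_rot: [0.051, -3.137, 0.005]
wrist_force: [0.4, 0.3, 0.0]
opening: 0.692
```

Run:
```python
from h import *
s=arm.sense();print(s['time'],s['tool_pos'],s['eef_rot'],s['wrist_force'])
for n in ['wrist','scene']:
    cp=camera_params(n);im=get_image(n);pickle.dump((cp,im),open(n+'14.pkl','wb'))
    if n=='scene': save(im,n+'14',(250,110,450,310),3)
    else: save(im,n+'14')
```

```text
29.7333 [0.49020989 0.1552827  0.18885583] [ 0.05118733 -3.13716444  0.00452741] [0.44117895 0.29299408 0.00826629]
```

View pics/wrist14.png

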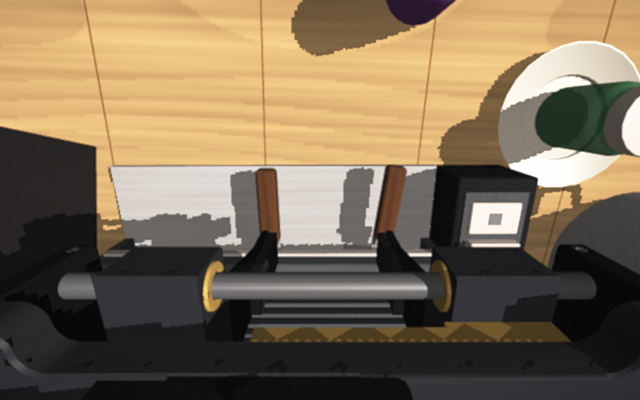

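View pics/scene14.png

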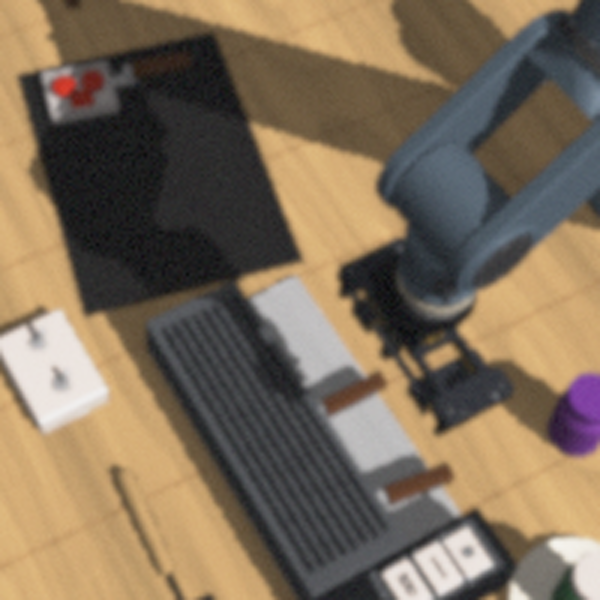

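Run:
```python
from h import *
cp,im=pickle.load(open('wrist14.pkl','rb'))
save(im,'w14c',(225,145,425,255),4)
```

```text
(no output)
```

View pics/w14c.png

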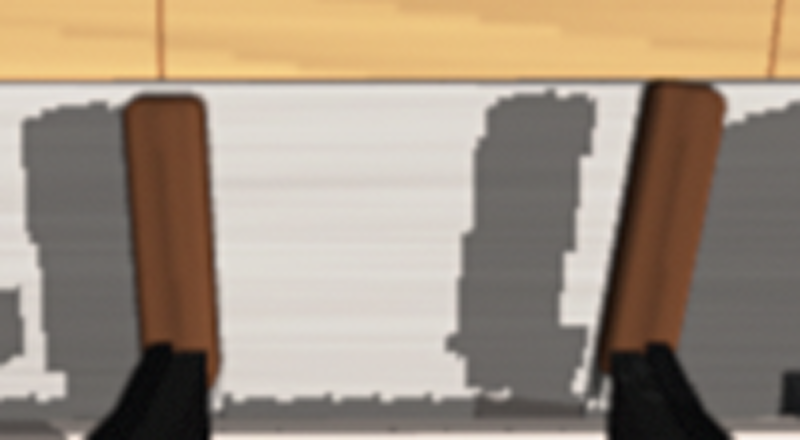

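Run:
```python
from h import *
W,_=pickle.load(open('wrist14.pkl','rb'));a=lambda u,v:uncrop(u,v,225,145,4)
for n,f in [((164,95),(180,345)),((686,85),(648,345))]:
    p=pix2z(W,*a(*n),.05);q=pix2z(W,*a(*f),.05);d=q-p;y=np.arctan2(d[1],d[0]);u=np.array([np.cos(y),np.sin(y)])
    print('near end',p,'yaw',y,'handle c',p[:2]+.039*u,'tray',p[:2]+.146*u)
g=np.load('grill.npy')
for uv in [(225,82),(700,82)]: print(pix2z(W,*a(*uv),.01))
```

```text
near end [0.46520413 0.09616028 0.05      ] yaw 0.03465458955157794 handle c [0.50418071 0.09751153] tray [0.61111647 0.10121883]
near end [0.4587845  0.21975324 0.05      ] yaw -0.044031275996033827 handle c [0.4977467  0.21803658] tray [0.60464299 0.21332675]
[0.46928573 0.10449603 0.01      ]
[0.46511051 0.23307056 0.01      ]
```

Pan C is skewed by about 4° and about 4 mm out. I'll grip it, straighten it and push it home again.

>>> {"method": "servo_tool", "body": {"targets": "6 20 0 0 0 -0.03 44;14 45 0 0 0 -0.06 44;20 62 -20 0 0 -0.076 44;20 62 -45 0 0 -0.076 44;20 62 -75 0 0 -0.076 44;20 62 -80 0 0 -0.076 44;20 62 -80 0 0 -0.076 44;20 62 -80 0 0 -0.076 44;20 62 -80 0 0 -0.076 44;20 62 -80 0 0 -0.076 44"}}

```text
time: 30.67
tool_pos: [0.5115, 0.2175, 0.1108]
eef_rot: [-0.068, -3.141, 0.003]
wrist_force: [-0.2, -0.0, 0.1]
opening: 0.502
```

Run:
```python
from h import *
s=arm.sense();print(s['time'],s['tool_pos'],s['eef_rot'],s['wrist_force'])
for n in ['wrist']:
    cp=camera_params(n);im=get_image(n);pickle.dump((cp,im),open(n+'15.pkl','wb'))
    save(im,n+'15')
```

```text
30.6667 [0.51152632 0.21752973 0.11076989] [-6.82278084e-02 -3.14058148e+00  3.07430013e-03] [-0.19056437 -0.02626742  0.12714069]
```

View pics/wrist15.png

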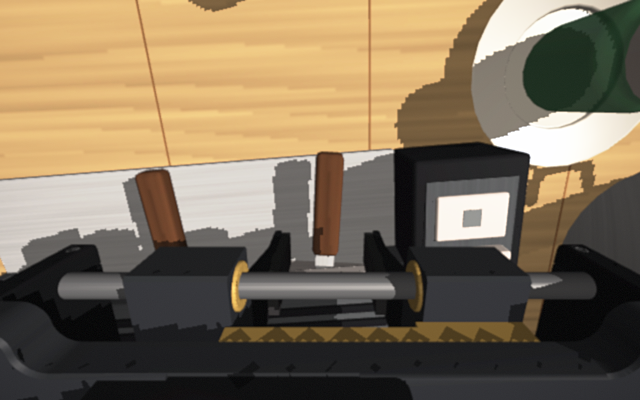

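Run:
```python
from h import *
W,im=pickle.load(open('wrist15.pkl','rb'))
save(im,'w15c',(280,140,380,275),5)
```

```text
(no output)
```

View pics/w15c.png

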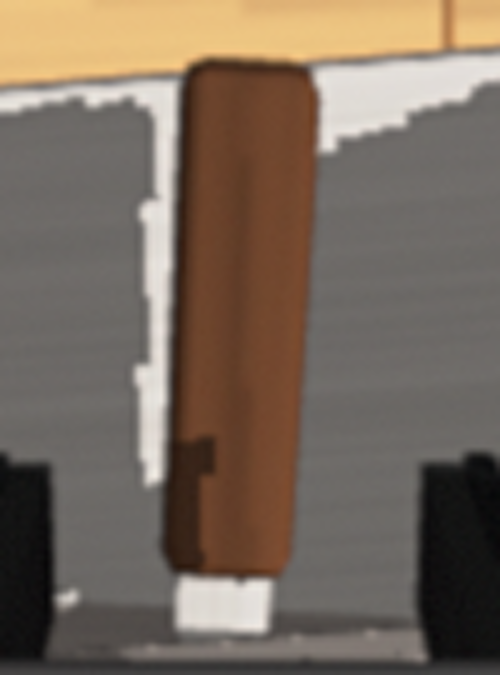

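Run:
```python
from h import *
W,im=pickle.load(open('wrist15.pkl','rb'));a=lambda u,v:uncrop(u,v,280,140,5)
handle(W,a(252,65),a(231,575),.05)
s=arm.sense();M=R.from_rotvec(s['eef_rot']).as_matrix();print('toolyaw',-np.arctan2(M[0,1],M[1,1]))
```

```text
handle centre [0.4966 0.2189 0.05  ] len 0.076 yaw -0.0822 tray [0.6032 0.2102] grip95 [0.5086 0.218 ]
toolyaw -0.04342826244768972
```

>>> {"method": "servo_tool", "body": {"targets": "-1 0 -12 0 0 -0.02 44;-1 0 -28 0 0 -0.038 44;-1 0 -44 0 0 -0.038 44;-1 0 -56 0 0 -0.038 44;-1 0 -62 0 0 -0.038 44;-1 0 -62 0 0 -0.038 30;-1 0 -62 0 0 -0.038 15;-1 0 -62 0 0 -0.038 5;-1 0 -62 0 0 -0.038 5;-1 0 -62 0 0 -0.038 5", "force": 60}}

```text
time: 31.55
tool_pos: [0.5108, 0.2176, 0.0494]
eef_rot: [0.128, 3.138, -0.003]
wrist_force: [0.8, -1.1, 0.4]
opening: 0.221
```

>>> {"method": "servo_tool", "body": {"targets": "0 0 0 0 0 0 5;0 0 0 0 0 0 5;-4 0 0.5 0 0 0 5;-8 0 0.5 0 0 0 5;-12 -2 0.5 0 0 0.02 5;-14 -5 0.5 0 0 0.05 5;-16 -10 0.5 0 0 0.08 5;-16 -14 0.5 0 0 0.1 5;-16 -18 0.5 0 0 0.114 5;-16 -20 0.5 0 0 0.114 5"}}

```text
time: 32.38
tool_pos: [0.4943, 0.1972, 0.0499]
eef_rot: [-0.052, 3.141, -0.003]
wrist_force: [0.5, 0.2, -0.9]
opening: 0.226
```

Run:
```python
from h import *
s=arm.sense();print(s['time'],s['tool_pos'],s['eef_rot'],s['wrist_force'],s['opening'])
M=R.from_rotvec(s['eef_rot']).as_matrix();print('toolyaw',-np.arctan2(M[0,1],M[1,1]))
for n in ['wrist']:
    cp=camera_params(n);im=get_image(n);pickle.dump((cp,im),open(n+'16.pkl','wb'))
    save(im,n+'16')
```

```text
32.3833 [0.49428199 0.19716579 0.04985005] [-5.24315469e-02  3.14101359e+00 -2.94718121e-03] [ 0.47737821  0.24675258 -0.92964507] 0.22644496044526793
toolyaw 0.0333819106000244
```

View pics/wrist16.png

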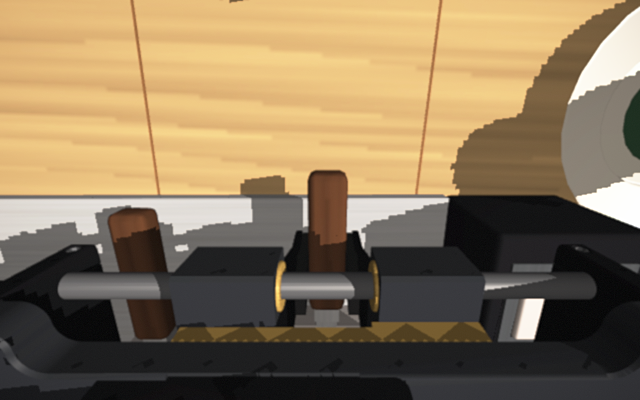

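>>> {"method": "servo_tool", "body": {"targets": "2 0.1 -0.7 0 0 0 5;5 0.2 -0.7 0 0 0 5;8 0.3 -0.7 0 0 0 5;11 0.4 -0.7 0 0 0 5;14 0.4 -0.7 0 0 0 5;17 0.5 -0.7 0 0 0 5;20 0.6 -0.7 0 0 0 5;22 0.6 -0.7 0 0 0 5;23 0.7 -0.7 0 0 0 5;24 0.7 -0.7 0 0 0 5"}}

```text
time: 33.27
tool_pos: [0.5147, 0.1976, 0.0492]
eef_rot: [0.051, -3.133, 0.004]
wrist_force: [-10.7, -0.2, 11.6]
opening: 0.224
```

>>> {"method": "servo_tool", "body": {"targets": "0 0 0 0 0 0 22;0 0 0 0 0 0 26;0 0 0 0 0 0 32;0 0 0 0 0 0 40;0 0 0 0 0 0 40;0 0 0 0 0 0 40;0 0 20 0 0 0 40;0 0 40 0 0 0 40;0 0 60 0 0 0 40;-10 0 85 0 0 0 40"}}

```text
time: 34.1
tool_pos: [0.5065, 0.1974, 0.1346]
eef_rot: [0.05, -3.135, 0.004]
wrist_force: [0.5, -0.0, 0.1]
opening: 0.462
```

>>> {"method": "servo_tool", "body": {"targets": "-10 -10 20 0 0 0 60;-15 -30 40 0 0 0 60;-15 -45 50 0 0 0 60;-15 -45 60 0 0 0 60;-15 -45 60 0 0 0 60;-15 -45 60 0 0 0 60;-15 -45 60 0 0 0 60;-15 -45 60 0 0 0 60;-15 -45 60 0 0 0 60;-15 -45 60 0 0 0 60"}}

```text
time: 34.93
tool_pos: [0.4912, 0.1528, 0.1938]
eef_rot: [0.051, -3.133, 0.004]
wrist_force: [0.8, 0.0, 0.6]
opening: 0.691
```

Run:
```python
from h import *
s=arm.sense();print(s['time'],s['tool_pos'],s['eef_rot'],s['wrist_force'])
for n in ['wrist']:
    cp=camera_params(n);im=get_image(n);pickle.dump((cp,im),open(n+'17.pkl','wb'))
    save(im,n+'17');save(im,'w17c',(225,145,425,255),4)
```

```text
34.9333 [0.4911585  0.15282622 0.19376014] [ 0.05057243 -3.13321802  0.00394364] [0.79798737 0.03901217 0.55384602]
```

View pics/w17c.png

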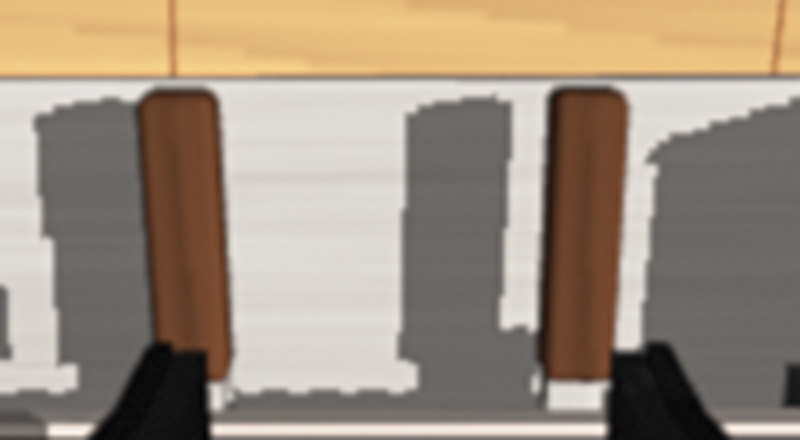

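>>> {"method": "servo_tool", "body": {"targets": "0 -25 5 0 -0.004 -0.02 70;0 -62 10 0 -0.008 -0.05 70;0 -100 10 0 -0.008 -0.08 70;0 -138 10 0 -0.008 -0.11 70;0 -176 10 0 -0.008 -0.14 70;0 -214 10 0 -0.008 -0.17 70;5 -250 10 0 -0.008 -0.2 70;10 -288 10 0 -0.008 -0.23 70;15 -326 10 0 -0.008 -0.26 70;20 -360 10 0 -0.008 -0.27 70"}}

```text
time: 35.82
tool_pos: [0.5113, -0.2096, 0.2037]
eef_rot: [0.376, 3.119, -0.003]
wrist_force: [-0.0, 0.9, -0.2]
opening: 0.808
```

>>> {"method": "servo_tool", "body": {"targets": "3 -35 0 0 0 0 70;6 -72 0 0 0 0 70;9 -110 0 0 0 0 70;12 -148 0 0 0 0 70;12 -185 0 0 0 0 70;12 -205 -5 0 0 0 70;12 -212 -10 0 0 0 70;12 -212 -10 0 0 0 70;12 -212 -10 0 0 0 70;12 -212 -10 0 0 0 70"}}

```text
time: 36.65
tool_pos: [0.5232, -0.4193, 0.1933]
eef_rot: [-0.373, -3.118, -0.0]
wrist_force: [-0.5, -0.0, 0.5]
opening: 0.806
```

Run:
```python
from h import *
s=arm.sense();print(s['time'],s['tool_pos'],s['eef_rot'],s['wrist_force'])
M=R.from_rotvec(s['eef_rot']).as_matrix();print('toolyaw',-np.arctan2(M[0,1],M[1,1]),M[:,2])
for n in ['wrist','scene']:
    cp=camera_params(n);im=get_image(n);pickle.dump((cp,im),open(n+'18.pkl','wb'))
    save(im,n+'18')
    if n=='wrist':save(im,'w18c',(230,90,390,240),5)
```

```text
36.65 [ 0.52323669 -0.41930497  0.19332441] [-3.73298346e-01 -3.11805693e+00 -4.41981630e-04] [-0.49797511 -0.03044956  0.45761998]
toolyaw -0.2383087567997954 [-1.22682547e-03  4.30375339e-04 -9.99999155e-01]
```

View pics/wrist18.png

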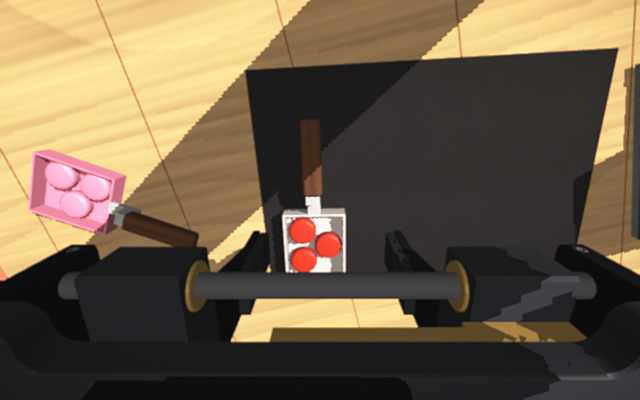

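View pics/w18c.png

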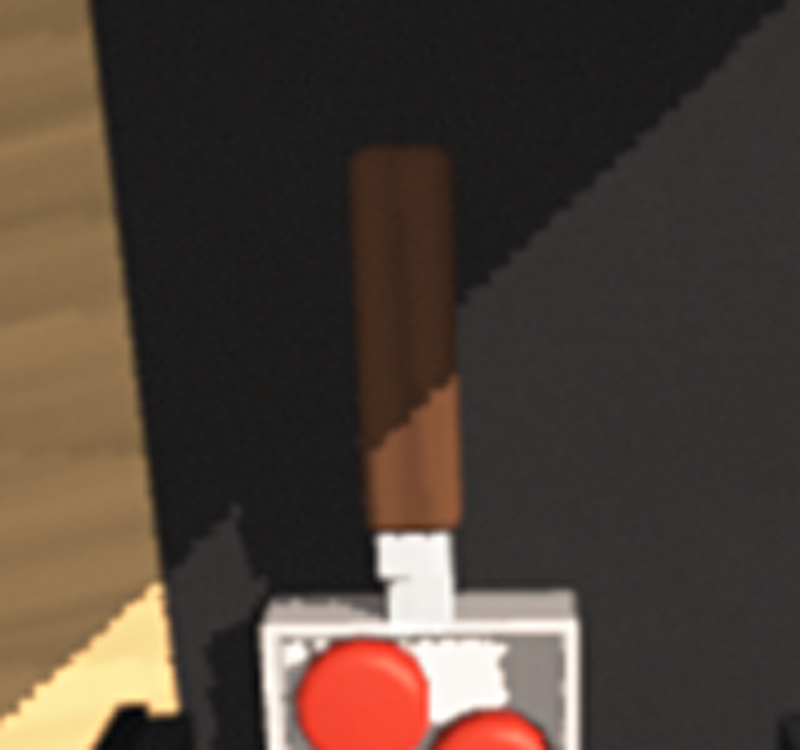

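View pics/scene18.png

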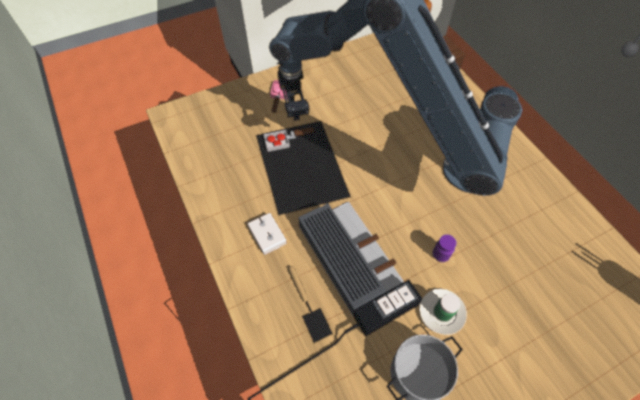

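Run:
```python
from h import *
W,im=pickle.load(open('wrist18.pkl','rb'));a=lambda u,v:uncrop(u,v,230,90,5)
handle(W,a(402,148),a(415,528))
print('pink end',pix2z(W,195,243,.04))
```

```text
handle centre [ 0.4868 -0.4261  0.042 ] len 0.075 yaw -0.2205 tray [ 0.5912 -0.4495] grip95 [ 0.4985 -0.4287]
pink end [ 0.54600631 -0.57153163  0.04      ]
```

>>> {"method": "servo_tool", "body": {"targets": "-7 -3 -15 0 0 0.018 50;-14 -6 -35 0 0 0.018 50;-20 -8 -60 0 0 0.018 50;-24 -10 -90 0 0 0.018 50;-24 -10 -115 0 0 0.018 50;-24 -10 -137 0 0 0.018 50;-24 -10 -150 0 0 0.018 50;-24 -10 -154 0 0 0.018 50;-24 -10 -154 0 0 0.018 50;-24 -10 -154 0 0 0.018 50", "force": 60}}

```text
time: 37.58
tool_pos: [0.5005, -0.4298, 0.0411]
eef_rot: [0.343, 3.122, -0.004]
wrist_force: [1.2, -0.3, 0.4]
opening: 0.572
```

Run:
```python
from h import *
s=arm.sense();print(s['tool_pos'],s['eef_rot'],s['wrist_force'])
n='wrist'
cp=camera_params(n);im=get_image(n);save(im,n+'19');pickle.dump((cp,im),open(n+'19.pkl','wb'))
```

```text
[ 0.50046829 -0.42982975  0.04110319] [ 0.34324256  3.12164356 -0.00367145] [ 1.23398299 -0.25366837  0.412846  ]
```

View pics/wrist19.png

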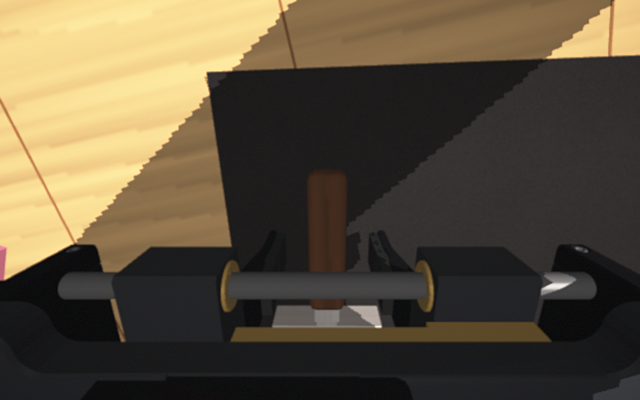

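>>> {"method": "servo_tool", "body": {"targets": "0 0 -1 0 0 0 5;0 0 -1 0 0 0 5;0 0 -1 0 0 0 5;0 0 -1 0 0 0 5;0 0 -1 0 0 0 5;0 0 -1 0 0 0 5;0 0 4 0 0 0 5;0 0 11 0 0 0 5;0 0 19 0 0 0 5;0 0 28 0 0 0 5", "force": 60}}

```text
time: 38.47
tool_pos: [0.5004, -0.43, 0.0701]
eef_rot: [0.344, 3.121, -0.004]
wrist_force: [-0.1, -0.8, -2.4]
opening: 0.223
```

>>> {"method": "servo_tool", "body": {"targets": "-8 2 0 0 0 0.02 5;-18 8 0 0 0 0.05 5;-28 18 0 0 0 0.08 5;-38 32 0 0 0 0.11 5;-48 50 0 0 0 0.14 5;-58 72 0 0 0 0.17 5;-68 96 0 0 0 0.2 5;-78 121 0 0 0 0.23 5;-87 147 0 0 0 0.252 5;-94 173 0 0 0 0.252 5"}}

```text
time: 39.3
tool_pos: [0.406, -0.2564, 0.0712]
eef_rot: [-0.052, 3.139, -0.006]
wrist_force: [0.8, -0.0, -3.1]
opening: 0.228
```

>>> {"method": "servo_tool", "body": {"targets": "-4 26 0 0 0 0 5;-7 52 0 0 0 0 5;-7 78 0 0 0 0 5;-7 104 0 0 0 0 5;-7 130 0 0 0 0 5;-7 156 0 0 0 0 5;-7 182 0 0 0 0 5;-5 207 0 0 0 0 5;-2 230 0 0 0 0 5;2 250 0 0 0 0 5"}}

```text
time: 40.13
tool_pos: [0.4084, -0.0051, 0.072]
eef_rot: [-0.052, 3.137, -0.006]
wrist_force: [0.3, 0.1, -0.9]
opening: 0.227
```

Run:
```python
from h import *
s=arm.sense();print(s['tool_pos'],s['eef_rot'],s['wrist_force'],s['moment'],s['opening'])
M=R.from_rotvec(s['eef_rot']).as_matrix();print('toolyaw',-np.arctan2(M[0,1],M[1,1]),'z',M[:,2])
for n in ['side','scene','wrist']:
    cp=camera_params(n);im=get_image(n);pickle.dump((cp,im),open(n+'20.pkl','wb'))
    if n=='side': save(im,n+'20',(220,120,380,240),5)
    elif n=='scene': save(im,n+'20',(300,180,460,300),5)
    else: save(im,n+'20')
```

```text
[ 0.40837192 -0.00510643  0.07200397] [-0.05220985  3.13747762 -0.0059606 ] [ 0.31383812  0.13899649 -0.8847884 ] [0.01387533 0.14536764 0.05992121] 0.2270179761671343
toolyaw 0.03327137553074289 z [ 0.00373768 -0.00373739 -0.99998603]
```

View pics/side20.png

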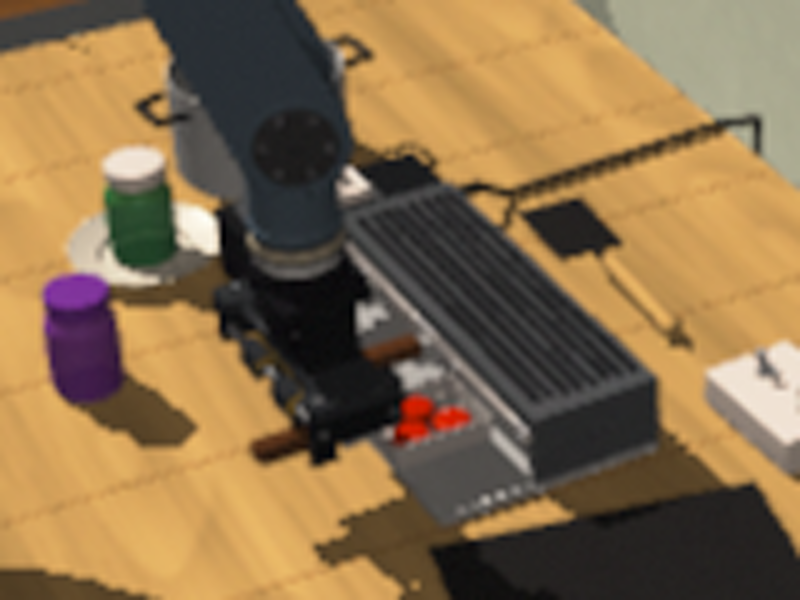

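View pics/scene20.png

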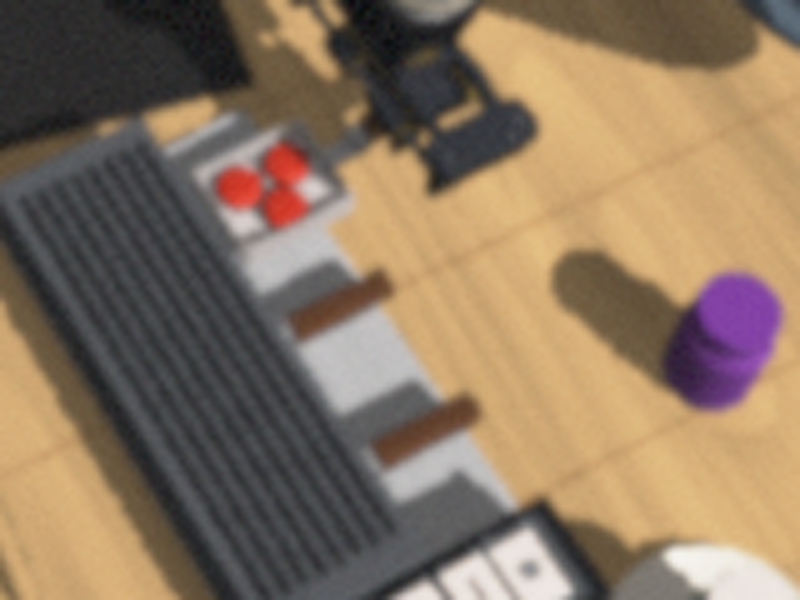

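View pics/wrist20.png

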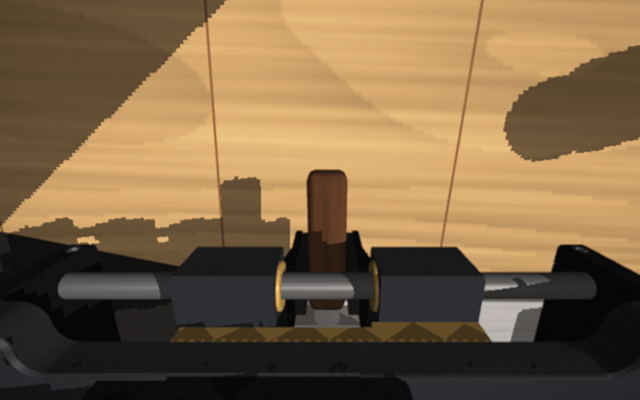

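>>> {"method": "servo_tool", "body": {"targets": "0 1 -4 0.002 0.002 0 5;0 2 -8 0.004 0.004 0 5;0 2 -12 0.004 0.004 0 5;0 2 -16 0.004 0.004 0 5;0 2 -19 0.004 0.004 0 5;0 2 -21 0.004 0.004 0 5;0 2 -22.5 0.004 0.004 0 5;0 2 -23.5 0.004 0.004 0 5;0 2 -24 0.004 0.004 0 5;0 2 -24 0.004 0.004 0 5"}}

```text
time: 41.12
tool_pos: [0.4084, -0.0036, 0.0481]
eef_rot: [-0.057, 3.141, -0.0]
wrist_force: [-2.9, -2.2, 4.3]
opening: 0.224
```

>>> {"method": "servo_tool", "body": {"targets": "5 0.2 0.3 0 0 -0.002 5;13 0.4 0.5 0 0 -0.004 5;22 0.7 0.5 0 0 -0.004 5;31 1 0.5 0 0 -0.004 5;40 1.2 0.5 0 0 -0.004 5;49 1.5 0.5 0 0 -0.004 5;58 1.8 0.5 0 0 -0.004 5;67 2.1 0.5 0 0 -0.004 5;75 2.3 0.5 0 0 -0.004 5;80 2.5 0.5 0 0 -0.004 5"}}

```text
time: 41.95
tool_pos: [0.4902, -0.0013, 0.0487]
eef_rot: [-0.051, 3.139, -0.001]
wrist_force: [-3.0, -0.9, 2.2]
opening: 0.225
```

>>> {"method": "servo_tool", "body": {"targets": "4 0.1 0 0 0 0 5;8 0.2 0 0 0 0 5;12 0.3 0 0 0 0 5;16 0.4 0 0 0 0 5;20 0.5 0 0 0 0 5;23 0.6 0 0 0 0 5;25 0.7 0 0 0 0 5;26 0.8 0 0 0 0 5;27 0.8 0 0 0 0 5;27 0.8 0 0 0 0 5"}}

```text
time: 42.78
tool_pos: [0.5172, -0.0005, 0.0487]
eef_rot: [-0.051, 3.139, -0.001]
wrist_force: [-1.9, 0.1, 2.1]
opening: 0.225
```

>>> {"method": "servo_tool", "body": {"targets": "1 0 0 0 0 0 5;2 0.1 0 0 0 0 5;3 0.1 0 0 0 0 5;4 0.1 0 0 0 0 5;5 0.2 0 0 0 0 5;6 0.2 0 0 0 0 5;7 0.2 0 0 0 0 5;7 0.2 0 0 0 0 5;7 0.2 0 0 0 0 5;7 0.2 0 0 0 0 5"}}

```text
time: 43.62
tool_pos: [0.5224, -0.0003, 0.0487]
eef_rot: [0.051, -3.139, 0.0]
wrist_force: [-6.0, -2.4, 5.3]
opening: 0.221
```

>>> {"method": "servo_tool", "body": {"targets": "1 0 0 0 0 0 5;2 0.1 0 0 0 0 5;3 0.1 0 0 0 0 5;4 0.1 0 0 0 0 5;4 0.1 0 0 0 0 5;4 0.1 0 0 0 0 5;4 0.1 0 0 0 0 5;4 0.1 0 0 0 0 5;4 0.1 0 0 0 0 5;4 0.1 0 0 0 0 5"}}

```text
time: 44.45
tool_pos: [0.5224, -0.0002, 0.0487]
eef_rot: [0.053, -3.131, -0.0]
wrist_force: [-10.2, -3.5, 9.0]
opening: 0.225
```

>>> {"method": "servo_tool", "body": {"targets": "0 0 0 0 0 0 22;0 0 0 0 0 0 26;0 0 0 0 0 0 32;0 0 0 0 0 0 40;0 0 0 0 0 0 40;0 0 0 0 0 0 40;0 0 20 0 0 0 40;0 0 40 0 0 0 40;0 0 60 0 0 0 40;-10 0 85 0 0 0 40"}}

```text
time: 45.28
tool_pos: [0.5143, -0.0005, 0.134]
eef_rot: [0.053, -3.133, 0.0]
wrist_force: [0.0, -0.5, 0.1]
opening: 0.461
```

>>> {"method": "servo_tool", "body": {"targets": "-10 20 20 0 0 0 60;-20 45 40 0 0 0 60;-20 75 60 0 0 0 60;-20 95 80 0 0 0 60;-20 95 100 0 0 0 60;-20 95 100 0 0 0 60;-20 95 100 0 0 0 60;-20 95 100 0 0 0 60;-20 95 100 0 0 0 60;-20 95 100 0 0 0 60"}}

```text
time: 46.12
tool_pos: [0.4936, 0.094, 0.2328]
eef_rot: [0.051, -3.13, 0.0]
wrist_force: [-0.2, -0.2, -0.9]
opening: 0.689
```

Run:
```python
from h import *
s=arm.sense();print(s['time'],s['tool_pos'],s['eef_rot'],s['wrist_force'])
for n in ['wrist','scene','side']:
    cp=camera_params(n);im=get_image(n);pickle.dump((cp,im),open(n+'21.pkl','wb'))
    if n=='wrist':save(im,n+'21');save(im,'w21c',(200,140,460,260),3)
    if n=='side': save(im,n+'21',(220,120,380,240),5)
```

```text
46.1167 [0.49360254 0.09396792 0.2327945 ] [ 5.10630159e-02 -3.13020245e+00  3.57614123e-05] [-0.16206079 -0.15468782 -0.917691  ]
```

View pics/wrist21.png

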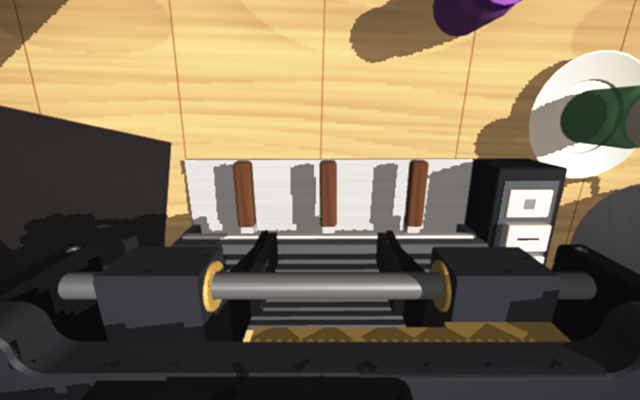

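View pics/w21c.png

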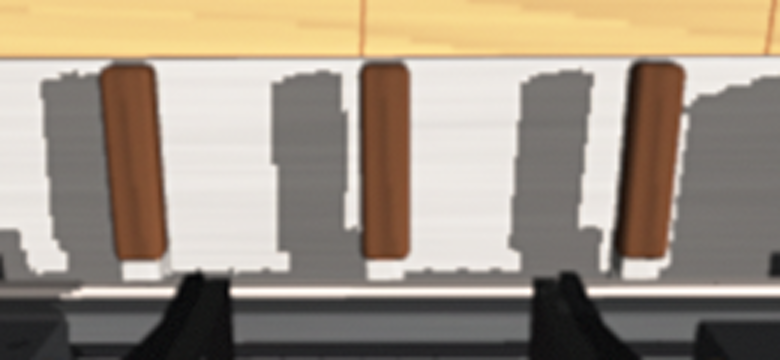

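View pics/side21.png

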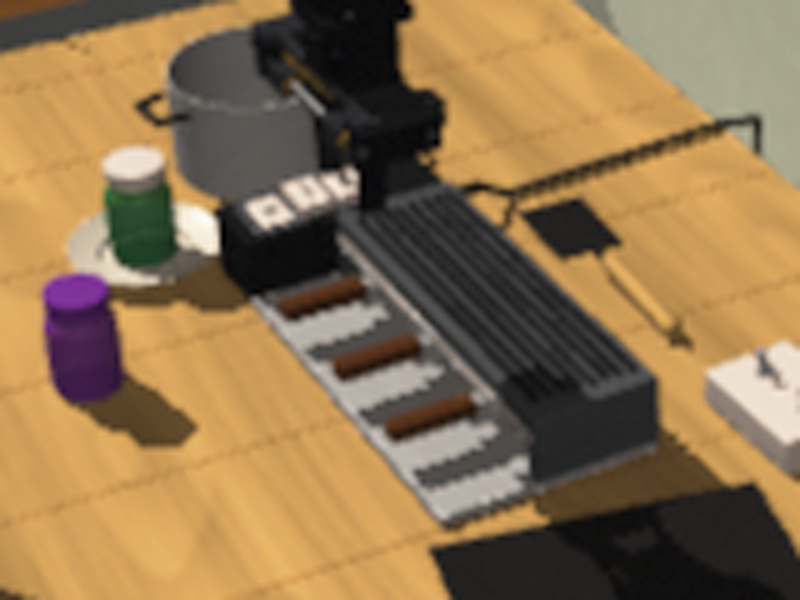

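Run:
```python
from h import *
W,im=pickle.load(open('wrist21.pkl','rb'));a=lambda u,v:uncrop(u,v,200,140,3)
g=np.load('grill.npy')
for n,f in [((128,63),(140,259)),((386,63),(386,259)),((658,63),(644,259))]:
    handle(W,a(*n),a(*f),.05)
# keys: off (530,204) half (527,239)
print('off',pix2z(W,530,204,.070),'half',pix2z(W,527,239,.078))
save(im,'w21k',(470,150,590,250),5)
```

```text
handle centre [0.5069 0.0015 0.05  ] len 0.0767 yaw 0.0114 tray [0.6139 0.0027] grip95 [0.5189 0.0016]
handle centre [0.5039 0.0963 0.05  ] len 0.0766 yaw 0.0333 tray [0.6108 0.0998] grip95 [0.5159 0.0967]
handle centre [0.5007 0.1959 0.05  ] len 0.0766 yaw 0.0496 tray [0.6076 0.2012] grip95 [0.5127 0.1965]
off [0.50197807 0.31185828 0.07      ] half [0.5390754  0.31177469 0.078     ]
```

View pics/w21k.png

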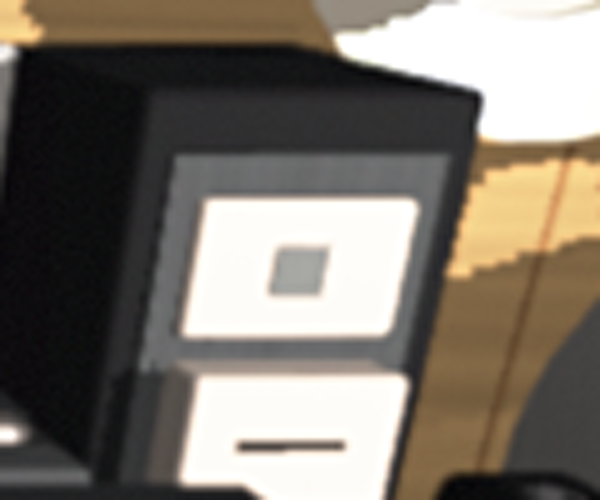

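>>> {"method": "servo_tool", "body": {"targets": "8 25 0 0 -0.005 0 0;16 50 0 0 -0.011 0 0;24 75 0 0 -0.011 0 0;32 100 0 0 -0.011 0 0;40 125 0 0 -0.011 0 0;48 150 0 0 -0.011 0 0;56 180 0 0 -0.011 0 0;66 206 0 0 -0.011 0 0;66 206 0 0 -0.011 0 0;66 206 0 0 -0.011 0 0", "force": 20}}

```text
time: 47.1
tool_pos: [0.56, 0.3011, 0.2324]
eef_rot: [-0.055, 3.141, -0.001]
wrist_force: [0.3, -0.2, -0.0]
opening: 0.043
```

Run:
```python
from h import *
s=arm.sense();print(s['time'],s['tool_pos'],s['eef_rot'],s['opening'])
n='wrist';cp=camera_params(n);im=get_image(n);pickle.dump((cp,im),open(n+'22.pkl','wb'));save(im,n+'22')
```

```text
47.1 [0.55997032 0.30108403 0.23239462] [-5.48185704e-02  3.14076330e+00 -1.10834541e-03] 0.04313152617804387
```

View pics/wrist22.png

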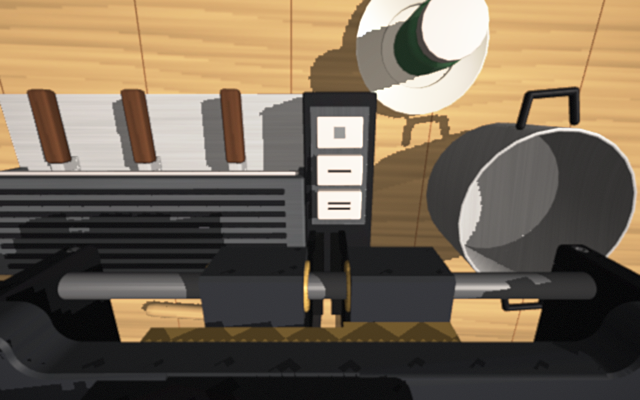

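Run:
```python
from h import *
W,im=pickle.load(open('wrist22.pkl','rb'))
for u,v,z in [(339,206,.078),(340,169,.078),(340,132,.07)]: print(pix2z(W,u,v,z))
```

```text
[0.5761501  0.31447382 0.078     ]
[0.53697372 0.31365997 0.078     ]
[0.50129664 0.31230161 0.07      ]
```

>>> {"method": "servo_tool", "body": {"targets": "5 4 -10 0 0 0 0;11 9 -25 0 0 0 0;15 13 -45 0 0 0 0;15 13 -70 0 0 0 0;15 13 -95 0 0 0 0;15 13 -112 0 0 0 0;15 13 -120 0 0 0 0;15 13 -122 0 0 0 0;15 13 -122 0 0 0 0;15 13 -122 0 0 0 0"}}

```text
time: 47.98
tool_pos: [0.5754, 0.3129, 0.1113]
eef_rot: [-0.052, 3.14, -0.001]
wrist_force: [1.0, -0.2, -0.7]
opening: 0.007
```

>>> {"method": "servo_tool", "body": {"targets": "0 0 -3 0 0 0 0;0 0 -6 0 0 0 0;0 0 -8 0 0 0 0;0 0 -10 0 0 0 0;0 0 -12 0 0 0 0;0 0 -14 0 0 0 0;0 0 -16 0 0 0 0;0 0 -17 0 0 0 0;0 0 -17 0 0 0 0;0 0 -17 0 0 0 0"}}

```text
time: 48.82
tool_pos: [0.5753, 0.3129, 0.0954]
eef_rot: [-0.052, 3.14, -0.001]
wrist_force: [-1.4, -1.6, 7.7]
opening: 0.003
```

>>> {"method": "servo_tool", "body": {"targets": "0 0 -1 0 0 0 0;0 0 -2 0 0 0 0;0 0 -3 0 0 0 0;0 0 -3 0 0 0 0;0 0 -3 0 0 0 0;0 0 0 0 0 0 0;0 0 10 0 0 0 0;0 0 40 0 0 0 0;0 0 70 0 0 0 0;-5 -5 100 0 0 0 0"}}

```text
time: 49.65
tool_pos: [0.5708, 0.3084, 0.1959]
eef_rot: [-0.053, 3.14, -0.001]
wrist_force: [0.9, 0.1, 0.2]
opening: 0.004
```

>>> {"method": "servo_tool", "body": {"targets": "-5 -5 20 0 0 0 0;-10 -10 40 0 0 0 0;-10 -10 40 0 0 0 0;-10 -10 40 0 0 0 0;-10 -10 40 0 0 0 0;-10 -10 40 0 0 0 0;-10 -10 40 0 0 0 0;-10 -10 40 0 0 0 0;-10 -10 40 0 0 0 0;-10 -10 40 0 0 0 0"}}

```text
time: 50.48
tool_pos: [0.5607, 0.2984, 0.2353]
eef_rot: [-0.053, 3.141, -0.001]
wrist_force: [0.2, -0.2, -0.6]
opening: 0.009
```

Run:
```python
from h import *
s=arm.sense();print(s['time'],s['tool_pos'],s['wrist_force'])
for n in ['wrist','side','scene']:
    cp=camera_params(n);im=get_image(n);pickle.dump((cp,im),open(n+'23.pkl','wb'))
    if n=='wrist': save(im,'w23k',(280,80,400,240),4);save(im,'wrist23')
    if n=='side': save(im,'s23k',(220,110,380,230),5)
    if n=='scene': save(im,'scene23')
```

```text
50.4833 [0.56069264 0.29844429 0.23529857] [ 0.18175082 -0.22655411 -0.60297199]
```

View pics/w23k.png

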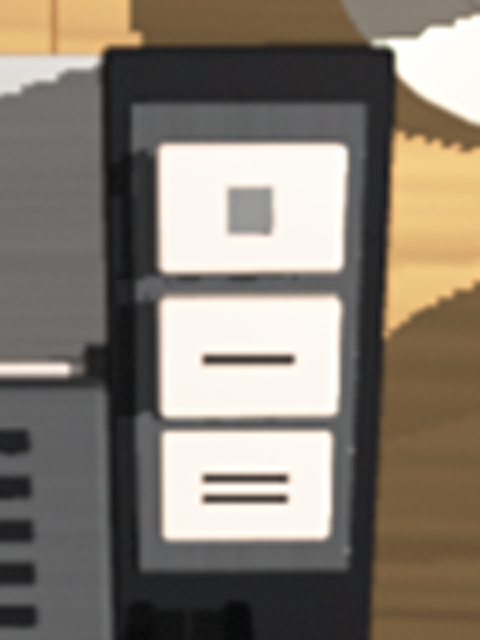

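View pics/s23k.png

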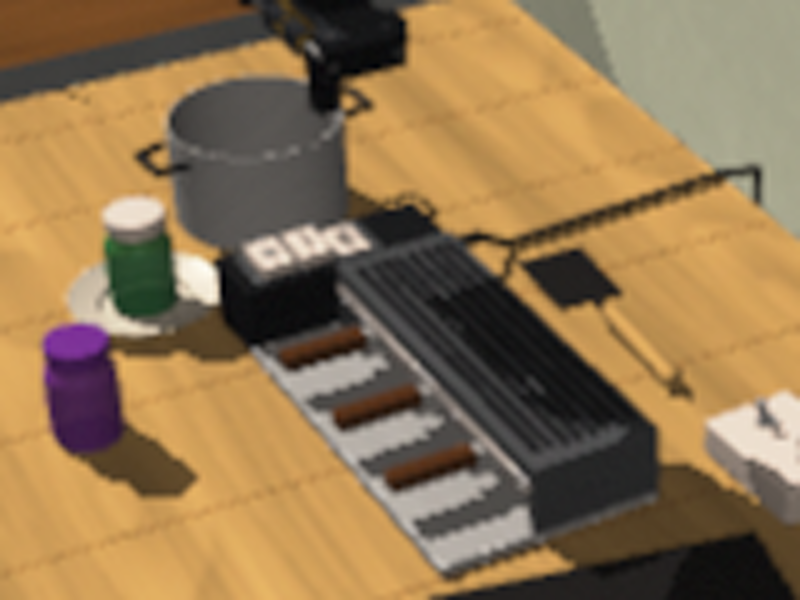

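View pics/scene23.png

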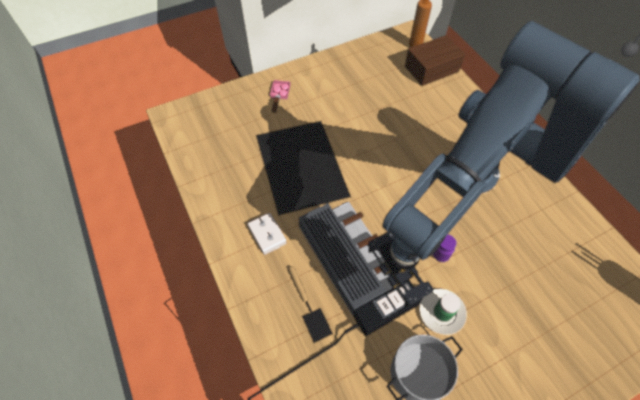

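Run:
```python
from h import *
print(arm.finish_job())
```

```text
the job is handed in; nothing more can be done
None
```

I handed the job in at about 50 s, with every step done in the order asked.

- **Jar:** The green jar stands upright on the saucer. I measured it within 2 mm of the centre.
- **Pans:** Three pans were waiting on the mat, and all three are in the slot side by side. Each was pushed against the back stop at about 10 N. The first pan was knocked aside after I released it, ending up about 6° skewed and 4 mm out. I gripped it again, straightened it and pushed it back home.
- **Keys:** I pressed the full-heat key last. In the final pictures it stays down and the off key has popped up.
- **Left alone:** I did not touch the pot, spatula, fan switch, purple jar or pink pan.

**Last checks:** The three handle positions line up with the grill's angle, so all the pans look home. The angles I read for the two outer pans differ from the grill's by about 1° in opposite directions. I took that as reading error from the viewing angle and did not correct it.

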